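Gang-test temperature loggers in a hand-held probe jig

TASK

With the jig's power still off, lay every logger from the blue mat into a carriage pocket of its own, contact end towards the brass probes; then turn the selector until it clicks onto the green dot, slide the power switch on, and push the carriage fully home against its stop and hold it there steadily for three seconds so that the sprung probes bear on all the loggers. Then let the carriage come back out, slide the power off, and only then move all the loggers to the green tray, lying flat on its floor beside one another, and turn the selector back to the white dot. Leave the vial, the screwdriver and the lens where they are.

Things in the scene. Friction and masses are not known exactly. Their poses are not given: they have to be found in the camera images.
- jig: Test jig, fixed to the bench: aluminium base plate (x -165 to +115 mm, 290 mm wide), a carriage on rails and, away from the robot, a black probe head 80 mm deep, 270 mm wide; its front face is at x +21 mm, its flat grey top panel 80 mm above the bench. Origin at bench level; x points from the carriage to the head, y to the left seen along x.
- carriage (a joint): Carriage slide, 0 = out (loading place, a light return spring of 1 to 2.5 N keeps it there), grows as it moves in along the jig's x, 0.030 m = hard against its stop. Its flat aluminium plate is 30 mm above the bench. There is no catch: let go, it comes out again by itself.
- push_plate (a point): Centre of the blue upright push plate at the robot's end of the carriage, moving with it; axes as the jig's. The plate is 14 mm thick (x), 64 mm wide (y), 38 mm tall, bottom 30 mm and top 68 mm above the bench; free behind, 31 mm free before it up to the red lip. It can be pushed from behind or pinched.
- pocket_1 (a point): Left (jig +y) of three open pockets, 80 mm apart, moving with the carriage: where a logger's centre lies when its rear touches the lip. Axes as the jig's. The plate (dark patch) is 16 mm below. A red lip 8 mm tall crosses the rear, its face 32 mm behind this point; two red cheeks 8 mm tall run 14 mm forward from it, 46 mm apart (3 mm spare each side). The front is open.
- pocket_2 (a point): Middle of three open pockets, 80 mm apart, moving with the carriage: where a logger's centre lies when its rear touches the lip. Axes as the jig's. The plate (dark patch) is 16 mm below. A red lip 8 mm tall crosses the rear, its face 32 mm behind this point; two red cheeks 8 mm tall run 14 mm forward from it, 46 mm apart (3 mm spare each side). The front is open.
- pocket_3 (a point): Right (jig -y) of three open pockets, 80 mm apart, moving with the carriage: where a logger's centre lies when its rear touches the lip. Axes as the jig's. The plate (dark patch) is 16 mm below. A red lip 8 mm tall crosses the rear, its face 32 mm behind this point; two red cheeks 8 mm tall run 14 mm forward from it, 46 mm apart (3 mm spare each side). The front is open.
- probe_1 (a joint): Sprung brass probe, 14 mm thick, in line with pocket_1; 0 = out, grows as it is pressed in, to 0.013. A logger against the lip touches it at carriage about 0.020 and presses it 0.010 m with the carriage at its stop: 1.5 N at first touch, 3 N then, pushing the logger back to the lip. With three loggers it takes about 12 N to hold the carriage home.
- probe_2 (a joint): Sprung brass probe, 14 mm thick, in line with pocket_2; 0 = out, grows as it is pressed in, to 0.013. A logger against the lip touches it at carriage about 0.020 and presses it 0.010 m with the carriage at its stop: 1.5 N at first touch, 3 N then, pushing the logger back to the lip. With three loggers it takes about 12 N to hold the carriage home.
- probe_3 (a joint): Sprung brass probe, 14 mm thick, in line with pocket_3; 0 = out, grows as it is pressed in, to 0.013. A logger against the lip touches it at carriage about 0.020 and presses it 0.010 m with the carriage at its stop: 1.5 N at first touch, 3 N then, pushing the logger back to the lip. With three loggers it takes about 12 N to hold the carriage home.
- power_switch (a joint): Power slide switch on the left of the head's top panel: 0 = off, 0.008 m = on, sliding along the jig's +y (away from the selector, towards the green dot; red dot = off side). A sprung detent half-way makes it snap to either end; about 3 N to push across.
- switch_ridge (a point): Centre of the white ridge of the power switch, moving with it; axes as the jig's. The ridge stands 7 mm above the otherwise flat panel, 8 mm long in the direction of sliding (y) and 16 mm across (x). Its centre is 3 mm above the panel.
- selector (a joint): Selector knob on the right of the panel, two positions with a sprung click between: 0 = white dot (standby, pointer straight towards jig +x), +1.05 rad = green dot (test), turning clockwise seen from above; end stops at both. About 0.06 N m; past half-way (0.53) it snaps on by itself.
- selector_grip (a point): On the selector's axis, 15 mm above the panel, half-way up its grip bar; x along the bar towards its white pointer, turning with it. The bar is 42 mm long, 12 mm thick, from 5 to 25 mm above the panel, on a disc of 42 mm diameter and 5 mm height.
- mat: Thin blue mat, 290 x 130 x 3 mm, where the loggers to be tested lie; origin under its centre, x along its length. It lies to the left or to the right of the jig.
- tray: Green shallow tray for tested loggers, fixed, outside 300 (x) x 140 (y) x 18 mm, walls 4 mm, floor 4 mm thick; origin under its centre. It lies on the side of the jig opposite to the mat.
- logger_a_center (a point): Centre (half-way up) of temperature logger A, an ivory box 64 long (x) x 40 wide (y) x 32 mm tall with a green label on top, 0.1 to 0.2 kg; x points to its black contact end with the brass pad, z up. All loggers are alike; two or three are present.
- logger_a_contact (a point): Middle of the contact face of logger A, 32 mm ahead of its centre.
- logger_b_center (a point): Centre (half-way up) of temperature logger B, an ivory box 64 long (x) x 40 wide (y) x 32 mm tall with a green label on top, 0.1 to 0.2 kg; x points to its black contact end with the brass pad, z up. All loggers are alike; two or three are present.
- logger_b_contact (a point): Middle of the contact face of logger B, 32 mm ahead of its centre.
- logger_c_center (a point): Centre (half-way up) of temperature logger C, an ivory box 64 long (x) x 40 wide (y) x 32 mm tall with a green label on top, 0.1 to 0.2 kg; x points to its black contact end with the brass pad, z up. All loggers are alike; two or three are present.
- logger_c_contact (a point): Middle of the contact face of logger C, 32 mm ahead of its centre.
- vial: Glass sample vial with white cap and green label, 28 mm diameter, 62 mm tall, standing by; not part of the work. Origin under its base.
- driver: Yellow screwdriver, 170 mm long, lying by; not part of the work. Origin under its middle.
- lens: Black lens ring on a red foot, 56 mm tall, standing by; not part of the work. Origin under its foot.

How it is judged (in metres and radians):
On the way, in this order (a step that is already met when the one before it is completed fails the run):
1. every logger lies in a carriage pocket, contact end towards the probes, with the power off and the carriage out (((x of logger_a_center in the frame of pocket_1 between -0.006 and 0.012 m and y of logger_a_center in the frame of pocket_1 between -0.007 and 0.007 m and z of logger_a_center in the frame of pocket_1 between -0.004 and 0.004 m and x of logger_a_contact in the frame of pocket_1 above 0.025 m and y of logger_a_contact in the frame of pocket_1 between -0.01 and 0.01 m) or (x of logger_a_center in the frame of pocket_2 between -0.006 and 0.012 m and y of logger_a_center in the frame of pocket_2 between -0.007 and 0.007 m and z of logger_a_center in the frame of pocket_2 between -0.004 and 0.004 m and x of logger_a_contact in the frame of pocket_2 above 0.025 m and y of logger_a_contact in the frame of pocket_2 between -0.01 and 0.01 m) or (x of logger_a_center in the frame of pocket_3 between -0.006 and 0.012 m and y of logger_a_center in the frame of pocket_3 between -0.007 and 0.007 m and z of logger_a_center in the frame of pocket_3 between -0.004 and 0.004 m and x of logger_a_contact in the frame of pocket_3 above 0.025 m and y of logger_a_contact in the frame of pocket_3 between -0.01 and 0.01 m)) and ((x of logger_b_center in the frame of pocket_1 between -0.006 and 0.012 m and y of logger_b_center in the frame of pocket_1 between -0.007 and 0.007 m and z of logger_b_center in the frame of pocket_1 between -0.004 and 0.004 m and x of logger_b_contact in the frame of pocket_1 above 0.025 m and y of logger_b_contact in the frame of pocket_1 between -0.01 and 0.01 m) or (x of logger_b_center in the frame of pocket_2 between -0.006 and 0.012 m and y of logger_b_center in the frame of pocket_2 between -0.007 and 0.007 m and z of logger_b_center in the frame of pocket_2 between -0.004 and 0.004 m and x of logger_b_contact in the frame of pocket_2 above 0.025 m and y of logger_b_contact in the frame of pocket_2 between -0.01 and 0.01 m) or (x of logger_b_center in the frame of pocket_3 between -0.006 and 0.012 m and y of logger_b_center in the frame of pocket_3 between -0.007 and 0.007 m and z of logger_b_center in the frame of pocket_3 between -0.004 and 0.004 m and x of logger_b_contact in the frame of pocket_3 above 0.025 m and y of logger_b_contact in the frame of pocket_3 between -0.01 and 0.01 m)) and ((x of logger_c_center in the frame of pocket_1 between -0.006 and 0.012 m and y of logger_c_center in the frame of pocket_1 between -0.007 and 0.007 m and z of logger_c_center in the frame of pocket_1 between -0.004 and 0.004 m and x of logger_c_contact in the frame of pocket_1 above 0.025 m and y of logger_c_contact in the frame of pocket_1 between -0.01 and 0.01 m) or (x of logger_c_center in the frame of pocket_2 between -0.006 and 0.012 m and y of logger_c_center in the frame of pocket_2 between -0.007 and 0.007 m and z of logger_c_center in the frame of pocket_2 between -0.004 and 0.004 m and x of logger_c_contact in the frame of pocket_2 above 0.025 m and y of logger_c_contact in the frame of pocket_2 between -0.01 and 0.01 m) or (x of logger_c_center in the frame of pocket_3 between -0.006 and 0.012 m and y of logger_c_center in the frame of pocket_3 between -0.007 and 0.007 m and z of logger_c_center in the frame of pocket_3 between -0.004 and 0.004 m and x of logger_c_contact in the frame of pocket_3 above 0.025 m and y of logger_c_contact in the frame of pocket_3 between -0.01 and 0.01 m)) and value of joint power_switch below 0.0015 m and value of joint carriage below 0.008 m), for 0.3 s.
2. the selector is on the green dot and the power is on (value of joint selector above 0.9 rad and value of joint power_switch above 0.0065 m), for 0.3 s.
3. power on and selector on green, the carriage is held home against its stop (within 2 mm), every logger pressed on its probe, for 2.5 s (all of step 2 and value of joint carriage above 0.028 m and ((x of logger_a_center in the frame of pocket_1 between -0.006 and 0.012 m and y of logger_a_center in the frame of pocket_1 between -0.007 and 0.007 m and z of logger_a_center in the frame of pocket_1 between -0.004 and 0.004 m and x of logger_a_contact in the frame of pocket_1 above 0.025 m and y of logger_a_contact in the frame of pocket_1 between -0.01 and 0.01 m and value of joint probe_1 above 0.006 m) or (x of logger_a_center in the frame of pocket_2 between -0.006 and 0.012 m and y of logger_a_center in the frame of pocket_2 between -0.007 and 0.007 m and z of logger_a_center in the frame of pocket_2 between -0.004 and 0.004 m and x of logger_a_contact in the frame of pocket_2 above 0.025 m and y of logger_a_contact in the frame of pocket_2 between -0.01 and 0.01 m and value of joint probe_2 above 0.006 m) or (x of logger_a_center in the frame of pocket_3 between -0.006 and 0.012 m and y of logger_a_center in the frame of pocket_3 between -0.007 and 0.007 m and z of logger_a_center in the frame of pocket_3 between -0.004 and 0.004 m and x of logger_a_contact in the frame of pocket_3 above 0.025 m and y of logger_a_contact in the frame of pocket_3 between -0.01 and 0.01 m and value of joint probe_3 above 0.006 m)) and ((x of logger_b_center in the frame of pocket_1 between -0.006 and 0.012 m and y of logger_b_center in the frame of pocket_1 between -0.007 and 0.007 m and z of logger_b_center in the frame of pocket_1 between -0.004 and 0.004 m and x of logger_b_contact in the frame of pocket_1 above 0.025 m and y of logger_b_contact in the frame of pocket_1 between -0.01 and 0.01 m and value of joint probe_1 above 0.006 m) or (x of logger_b_center in the frame of pocket_2 between -0.006 and 0.012 m and y of logger_b_center in the frame of pocket_2 between -0.007 and 0.007 m and z of logger_b_center in the frame of pocket_2 between -0.004 and 0.004 m and x of logger_b_contact in the frame of pocket_2 above 0.025 m and y of logger_b_contact in the frame of pocket_2 between -0.01 and 0.01 m and value of joint probe_2 above 0.006 m) or (x of logger_b_center in the frame of pocket_3 between -0.006 and 0.012 m and y of logger_b_center in the frame of pocket_3 between -0.007 and 0.007 m and z of logger_b_center in the frame of pocket_3 between -0.004 and 0.004 m and x of logger_b_contact in the frame of pocket_3 above 0.025 m and y of logger_b_contact in the frame of pocket_3 between -0.01 and 0.01 m and value of joint probe_3 above 0.006 m)) and ((x of logger_c_center in the frame of pocket_1 between -0.006 and 0.012 m and y of logger_c_center in the frame of pocket_1 between -0.007 and 0.007 m and z of logger_c_center in the frame of pocket_1 between -0.004 and 0.004 m and x of logger_c_contact in the frame of pocket_1 above 0.025 m and y of logger_c_contact in the frame of pocket_1 between -0.01 and 0.01 m and value of joint probe_1 above 0.006 m) or (x of logger_c_center in the frame of pocket_2 between -0.006 and 0.012 m and y of logger_c_center in the frame of pocket_2 between -0.007 and 0.007 m and z of logger_c_center in the frame of pocket_2 between -0.004 and 0.004 m and x of logger_c_contact in the frame of pocket_2 above 0.025 m and y of logger_c_contact in the frame of pocket_2 between -0.01 and 0.01 m and value of joint probe_2 above 0.006 m) or (x of logger_c_center in the frame of pocket_3 between -0.006 and 0.012 m and y of logger_c_center in the frame of pocket_3 between -0.007 and 0.007 m and z of logger_c_center in the frame of pocket_3 between -0.004 and 0.004 m and x of logger_c_contact in the frame of pocket_3 above 0.025 m and y of logger_c_contact in the frame of pocket_3 between -0.01 and 0.01 m and value of joint probe_3 above 0.006 m))), for 2.5 s.
4. the carriage is out again and the power is off while all the loggers are still on the jig (value of joint power_switch below 0.0015 m and value of joint carriage below 0.008 m and x of logger_a_center in the frame of jig between -0.16 and 0.06 m and y of logger_a_center in the frame of jig between -0.16 and 0.16 m and x of logger_b_center in the frame of jig between -0.16 and 0.06 m and y of logger_b_center in the frame of jig between -0.16 and 0.16 m and x of logger_c_center in the frame of jig between -0.16 and 0.06 m and y of logger_c_center in the frame of jig between -0.16 and 0.16 m), for 0.3 s.
At the end, for the whole second after the job is handed in: Every logger lies flat (within 0.12 rad) and at rest on the floor of the green tray, none on top of another or on the rim; the power switch is off, the selector back on the white dot (within 0.15 rad) and the carriage out (within 8 mm) (x of logger_a_center in the frame of tray between -0.14 and 0.14 m and y of logger_a_center in the frame of tray between -0.062 and 0.062 m and z of each of logger_a_center, logger_b_center, logger_c_center in the frame of tray below 0.028 m and angle between each of logger_a_center, logger_b_center, logger_c_center's own z axis and vertical below 0.12 rad and linear speed of each of logger_a, logger_b, logger_c below 0.02 m/s and x of logger_b_center in the frame of tray between -0.14 and 0.14 m and y of logger_b_center in the frame of tray between -0.062 and 0.062 m and x of logger_c_center in the frame of tray between -0.14 and 0.14 m and y of logger_c_center in the frame of tray between -0.062 and 0.062 m and value of joint power_switch below 0.0015 m and value of joint carriage below 0.008 m and value of joint selector below 0.15 rad); the robot touches nothing.
It fails at once if the vial is knocked away (moved more than 30 mm) (distance of vial from where it was at the start of the episode above 0.03 m).
It fails at once if the driver is knocked away (moved more than 30 mm) (distance of driver from where it was at the start of the episode above 0.03 m).
It fails at once if the lens is knocked away (moved more than 30 mm) (distance of lens from where it was at the start of the episode above 0.03 m).
Of logger_a, logger_b, logger_c only 2 to 3 are there at a start; the rules pass over those that are not, and their reading is None.
At some moment in a run one of logger_a, logger_b, logger_c may be knocked a few centimetres aside while the robot is not near it.
Once in a run the grip may slacken for a moment while it holds something.
It also fails if it takes over 210 s, if anything falls off the work surface, if the arm or the gripper's body presses on something with over 40 N, if the wrist force passes 120 N, or if a joint passes its speed limit or range.

ROBOT

A 6-joint arm with a two-finger parallel gripper is mounted at the origin on the work surface. World frame = base frame: x ahead of the robot, y to its left, z up, the work surface at z = 0. Lengths are in mm, angles in rad, forces in N, time in s.
With the tool pointing down it reaches from about 275 to 825 mm from the base axis. Payload 5.2 kg.
Tool frame: the origin (TCP) lies between the finger pads; the fingertips stand 25 mm ahead of it and the grasp point (between the pads) lies 6 mm ahead of it; z points along the fingers, y is the line along which they close (so a half turn about z gives the same grasp; the last joint's range is limited). The gripper opens to 93 mm and grips with 3 to 60 N. Pads are 15 mm wide; open, the fingers measure 128 mm over their backs; the gripper's body (75 mm by 188 mm) begins 65 mm behind the grasp point.
Start: joints at [0.902, 0.259, 1.535, -0, 1.348, -0.203], TCP at [247.006, 491.42, 243.653] pointing down, gripper open.
Joint ranges: [-3.14, 3.14], [-0.91, 2.08], [0.19, 2.58], [-1.22, 4.36], [0.22, 2.71], [-3.12, 3.12]. Speed limits (rad/s): [2.57, 2.57, 3.14, 3.14, 3.14, 3.14].

INTERFACE

Orientations are given as a rotation vector (axis times angle).
In Python, from cell import ctrl gives the robot as it stands.
- The arm moves only by the tool move_arm, never from a script. Its argument "moves" is a list of rows, each a list of 3 entries, a list of its own where there are three numbers: the turn, a rotation vector about the tool's x, y, z in degrees, then the shift along the tool's x, y, z in mm, then the opening, from -1 (shut) to 1 (fully open). A call has 1 to 20 rows; each row shifts and turns the commanded pose from where the row before left it, along the tool's axes as they then stand; what a row does not reach is not made up. A row lasts 1/8 s, in which the tool goes at most 62.5 mm and 10.7 degrees, less where a joint would pass 70% of its speed; a pose out of reach is approached as far as the arm can. A call with a gripper value outside its range is refused whole. The fingers move at their own pace and stop on an object; the grip force is fixed at half the most. Time passes only in rows, so rows that do not move let the fingers close. It gives the time, the measured TCP pose, the force, the opening and the grip force at its end, in the units of the state.
- ctrl.get_obs(): the state, without advancing time (a new reading comes with each control period).
- ctrl.read_camera(name): name is "side" or "top"; returns the picture (400x640x3 uint8, red, green, blue); there is no depth.
- ctrl.camera_params(name): a dict with "K" (3x3 intrinsics, pixels), "R" (3x3) and "t" (3): a world point X has camera coordinates R X + t. Camera axes: x right, y down, z forward; pixel columns grow to the right and rows downward; lengths in mm; the calibration is good to about 2 mm. A picture is of the moment at which its call begins. camera_params takes no time and is no camera call.
- ctrl.job_done(): hands the job in; it is judged then, once.
The state is a dict: "t": time; "joint_positions": joint angles; "dq": joint speeds; "tau": joint torques, N m; "eef_pos": TCP position; "eef_rot": TCP orientation; "wrist_force": force on the tool from outside, world axes, zero at the start; "ft_torque": the same for the moment, N m; "finger_gap": finger opening in mm; "grip_force": force on a finger pad.
Only numpy, scipy, OpenCV 4.12 (cv2) and the standard library are available. Lean on these libraries where they do the work, as an engineer would, in place of code of your own. Each camera call takes 0.05 s, during which the arm holds its last target. There are 200 camera calls.

## Working session

There is one attempt and no reset: what is moved stays moved. The work goes in short steps, Python scripts to look and compute and a tool call to move; the robot and the scene stay as the last step left them, time stands still between calls to the robot, and variables do not carry over. Pictures are saved under pics/ and viewed, at most 14 in all, crops included, and the job is handed in when it is done.

Besides the shell and the picture viewer there is one more tool, called after "Call:" as name(argument=value, ...), one argument or row to a line, values as JSON. move_arm: Moves the arm, as the interface text tells. Its arguments: {"type":"object","properties":{"moves":{"type":"array"}},"required":["moves"]}

```bash
ls; mkdir -p pics; python3 - <<'E'
from cell import ctrl
import cv2,numpy as np
for n in("top","side"):
    im=ctrl.read_camera(n); cv2.imwrite(f"pics/{n}0.png",im[:,:,::-1])
    p=ctrl.camera_params(n); print(n,p["K"],p["R"],p["t"])
o=ctrl.get_obs();print(o)
E
```

```text
pics
top [[476.64186151   0.         310.42503045]
 [  0.         476.64186151 196.67291603]
 [  0.           0.           1.        ]] [[-2.31720849e-02 -9.99731476e-01  1.75476772e-04]
 [-9.97170945e-01  2.31001810e-02 -7.15296341e-02]
 [ 7.15063731e-02 -1.83247109e-03 -9.97438460e-01]] [5.39408526e-02 5.72378779e+02 1.47707579e+03]
side [[385.86302372   0.         317.96288711]
 [  0.         385.86302372 200.88150538]
 [  0.           0.           1.        ]] [[-0.99535714 -0.09570935 -0.01019232]
 [-0.03978923  0.50558129 -0.86186099]
 [ 0.08764121 -0.85745395 -0.50704215]] [536.34864215 105.12108285 980.07721612]
{'t': 0.1, 'joint_positions': array([ 9.02212536e-01,  2.59263827e-01,  1.53593306e+00, -3.19992539e-06,
        1.34798207e+00, -2.02810363e-01]), 'dq': array([ 2.83483718e-04, -1.49534107e-03, -2.80280135e-03,  2.07180960e-05,
        6.89916757e-04,  4.77710414e-04]), 'tau': array([ 4.15499802e-03, -4.38204110e+01, -2.84643406e+01,  7.20345089e-02,
        3.62485391e-02, -9.05975685e-05]), 'eef_pos': array([246.7269876 , 491.07566637, 242.92046993]), 'eef_rot': array([-7.24884451e-01, -3.05613375e+00,  2.26056145e-03]), 'wrist_force': array([-0.03785658,  0.3597957 , -0.2924967 ]), 'ft_torque': array([ 0.01394176, -0.0236127 , -0.00515092]), 'grip_force': 0.0, 'finger_gap': 93.02041298232916}
```

View pics/top0.png

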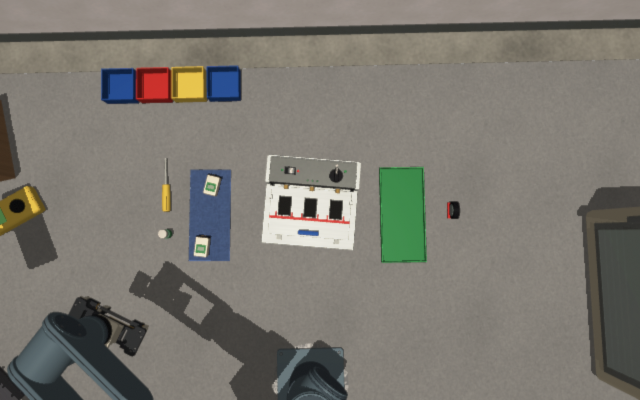

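View pics/side0.png

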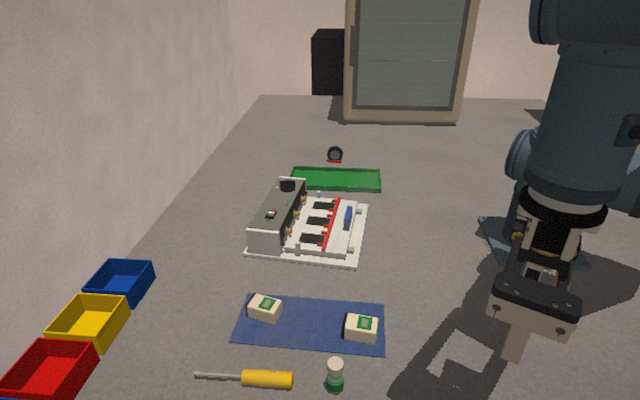

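The top view shows two loggers on the blue mat at px (212,185) and (202,246). The jig is near (311,203), the tray near (402,215), the vial at (165,233), the driver at (166,190) and the lens at (453,210). Next is an enlarged crop.

```bash
cat > h.py <<'E'
from cell import ctrl
import cv2,numpy as np
def look(n,name,x0,y0,w,h,s):
    im=ctrl.read_camera(n)[:,:,::-1]
    cv2.imwrite(f"pics/{name}.png",cv2.resize(im[y0:y0+h,x0:x0+w],None,fx=s,fy=s,interpolation=cv2.INTER_CUBIC))
def px(n,u,v,z):
    "pixel to world point at height z"
    p=ctrl.camera_params(n);R=p["R"];c=-R.T@p["t"]
    d=R.T@np.linalg.inv(p["K"])@[u,v,1]
    return c+d*(z-c[2])/d[2]
def proj(n,X):
    p=ctrl.camera_params(n);q=p["K"]@(p["R"]@np.array(X,float)+p["t"]);return q[:2]/q[2]
E
python3 -c "
from h import *
look('top','c1',185,150,180,115,4.4)
look('side','c2',225,165,180,185,3.2)"
```

```text
(no output)
```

View pics/c1.png

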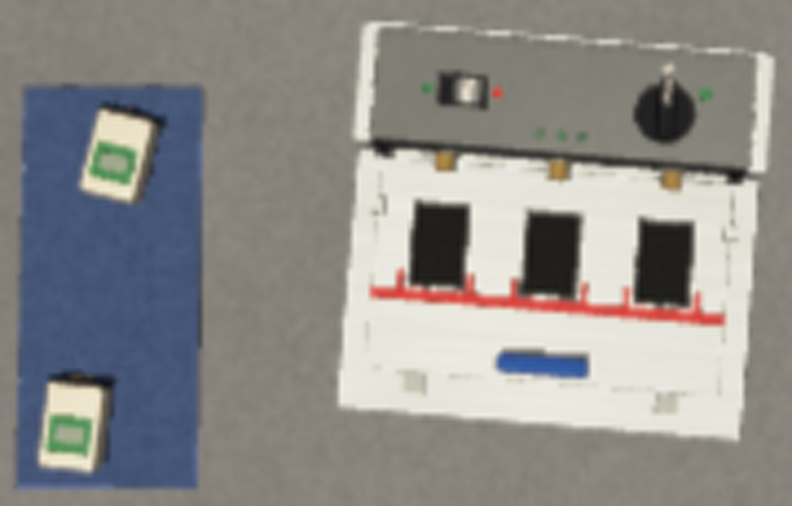

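View pics/c2.png

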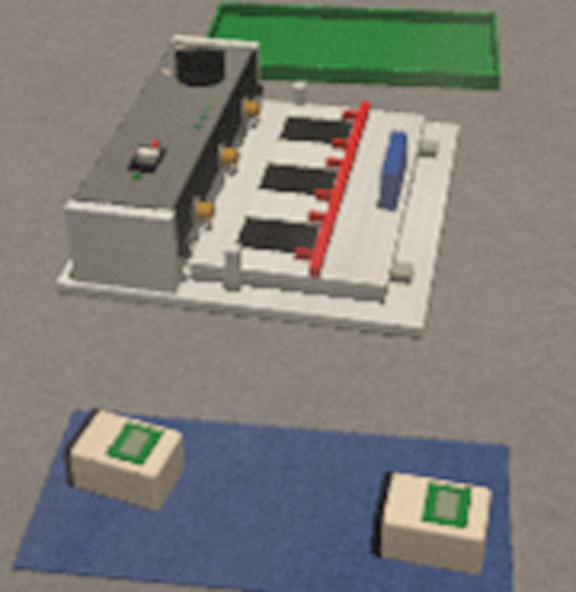

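The crops (c1 from the top, c2 from the side) show both contact ends facing away from the robot and the switch on its red side. The selector pointer faces away from the robot, on white. Next I fit poses from clicked points in both views.

```bash
cat > fit.py <<'E'
from h import *
from scipy.optimize import least_squares
c1=lambda a:np.array([185+(a[0]+.5)/4.4-.5,150+(a[1]+.5)/4.4-.5])
c2=lambda a:np.array([225+(a[0]+.5)/3.2-.5,165+(a[1]+.5)/3.2-.5])
def rot(a):return np.array([[np.cos(a),-np.sin(a)],[np.sin(a),np.cos(a)]])
def fitlog(obs,x0):
    def f(p):
        r=[]
        for cam,q,l in obs:
            w=rot(p[2])@np.array(l[:2])+p[:2]
            r+=list(proj(cam,[*w,l[2]])-q)
        return r
    s=least_squares(f,x0,loss='soft_l1');print(s.x.round(3),np.array(f(s.x)).round(1));return s.x
E
python3 - <<'E'
from fit import *
T=lambda a,l:('top',c1(a),l);S=lambda a,l:('side',c2(a),l)
F,L=32,20
print("cam",[(-ctrl.camera_params(n)["R"].T@ctrl.camera_params(n)["t"]).round() for n in("top","side")])
A=[T((103,103),(F,L,35)),T((160,118),(F,-L,35)),T((80,190),(-F,L,35)),T((134,203),(-F,-L,35)),
   S((97,408),(F,-L,35)),S((185,447),(-F,-L,35)),S((165,474),(-F,L,35)),S((70,453),(F,L,35)),S((163,507),(-F,L,3))]
B=[T((50,376),(F,L,35)),T((108,380),(F,-L,35)),T((38,467),(-F,L,35)),T((97,473),(-F,-L,35)),
   S((388,473),(F,-L,35)),S((490,486),(-F,-L,35)),S((487,535),(-F,L,35)),S((382,515),(F,L,35)),S((485,571),(-F,L,3))]
fitlog(A,[520,230,0]);fitlog(B,[350,230,0])
g=lambda a,z:px('top',*c1(a),z)
for n,z,pts in [("patches",30,[(413,202),(469,206),(464,288),(410,283),(526,211),(581,215),(577,297),(522,292),(637,219),(693,223),(690,305),(634,300)]),
 ("lip",38,[(371,293),(724,320)]),("push",68,[(497,362),(588,366)]),("head",80,[(355,140),(758,178),(362,22),(775,55),(375,25),(757,53),(747,180),(372,140)]),
 ("base",10,[(340,408),(740,438)]),("ridge",87,[(466,91)]),("disc",85,[(665,113)]),("ptr",105,[(668,66)]),("probes",46,[(445,160),(559,170),(672,180)])]:
    print(n,[g(p,z)[:2].round(1).tolist() for p in pts])
gs=lambda a,z:px('side',*c2(a),z)
for n,z,pts in [("patch1",30,[(250,218),(319,222),(240,246),(314,249)]),("patch2",30,[(270,165),(336,167),(260,189),(330,193)]),("patch3",30,[(292,118),(352,120),(282,138),(347,143)]),
 ("ridge",87,[(148,152)]),("push",68,[(402,132),(390,186)]),("head",80,[(260,45),(177,205)]),("base",0,[(425,332)]),("tray rim",18,[(218,5),(497,13),(499,80),(210,75)])]:
    print(n,[gs(p,z)[:2].round(1).tolist() for p in pts])
print("tray",[px('top',u,v,18)[:2].round().tolist() for u,v in[(379.5,167.5),(423.5,167.5),(425.5,262),(380.5,262)]])
print("vial,driver,lens",[px('top',u,v,z)[:2].round().tolist() for u,v,z in[(164.5,233,62),(166,190,10),(453,210,30)]])
E
```

```text
cam [array([ 465.,  -10., 1514.]), array([452., 839., 593.])]
[ 616.009  294.903 -113.34 ] [-0.6  0.2 -1.1 -0.4 -0.2  0.4  0.1  0.3 -0.1 -0.9  1.2 -5.8 -1.1  0.2
 -1.1 -1.3  0.7  1.5]
[ 426.503  327.341 -100.648] [ 0.  -0.1 -0.3  0.2  0.4 -0.  -0.1 -0.2 -0.3 -2.2  1.3 -1.1  0.5  0.2
 -1.7  0.8 -0.   0.9]
patches [[577.5, 86.5], [573.7, 46.8], [515.6, 51.5], [520.0, 89.6], [569.2, 6.4], [565.5, -32.5], [507.4, -28.3], [511.8, 10.5], [561.7, -72.1], [557.9, -111.8], [499.9, -108.0], [504.3, -68.5]]
lip [[513.3, 116.7], [488.6, -131.1]]
push [[462.9, 28.3], [458.7, -34.2]]
head [[617.3, 122.3], [584.7, -153.8], [699.0, 116.1], [669.5, -168.1], [696.7, 107.2], [671.1, -155.7], [583.5, -146.2], [617.0, 110.6]]
base [[432.7, 142.6], [404.8, -142.4]]
ridge [[648.5, 45.0]]
disc [[630.5, -90.9]]
ptr [[660.1, -92.7]]
probes [[605.3, 62.4], [596.4, -17.6], [587.5, -96.8]]
patch1 [[572.5, 47.6], [517.8, 48.6], [575.3, 84.9], [518.7, 84.1]]
patch2 [[565.7, -30.5], [510.0, -31.8], [569.6, 6.2], [512.2, 7.4]]
patch3 [[555.0, -109.4], [501.2, -110.1], [560.3, -74.6], [503.2, -70.8]]
ridge [[650.2, 46.6]]
push [[455.9, -30.1], [463.2, 50.3]]
head [[587.9, -152.7], [617.2, 105.9]]
base [[433.0, 137.7]]
tray rim [[661.5, -363.4], [361.3, -365.8], [365.6, -216.9], [645.2, -205.4]]
tray [[660.0, -234.0], [657.0, -373.0], [360.0, -367.0], [363.0, -227.0]]
vial,driver,lens [[469.0, 433.0], [605.0, 444.0], [520.0, -456.0]]
```

```bash
cat >> h.py <<'E'
from scipy.spatial.transform import Rotation as Ro
def go(x,y,z,ang):
    "tool-axis shift and turn from the present pose to TCP x,y,z with tool y at world angle ang (rad); shift given for after the turn"
    o=ctrl.get_obs();R=Ro.from_rotvec(o["eef_rot"]).as_matrix()
    a=np.arctan2(R[1,1],R[0,1]);da=(ang-a+np.pi/2)%np.pi-np.pi/2
    Rn=np.array([[-np.sin(a+da)*-1*-1,np.cos(a+da),0],[np.cos(a+da),np.sin(a+da),0],[0,0,-1]])
    d=np.array([x,y,z])-o["eef_pos"]
    print("turn z",round(-np.degrees(da),1),"shift after turn",(Rn.T@d).round(1),"before",(R.T@d).round(1),"tilt",round(np.degrees(np.arccos(-R[2,2])),2),
     "pos",o["eef_pos"].round(1),"t",round(o["t"],1),"F",o["wrist_force"].round(1),"gap",round(o["finger_gap"],1),"q6",round(o["joint_positions"][5],2))
E
python3 -c "
from h import *
go(616,295,120,1.571-.243)"
```

```text
turn z -12.8 shift after turn [-405.5 -101.7  123.2] before [-418.    -9.3  123.1] tilt 0.06 pos [246.8 491.2 243.2] t 0.2 F [ 0.   0.8 -0.4] gap 93.0 q6 -0.2
```

Call:
move_arm(
  moves=[
    [[0,0,-6.4],[0,0,0],1],
    [[0,0,-6.4],[0,0,0],1],
    [[0,0,0],[-40.5,-10.2,12],1],
    [[0,0,0],[-40.5,-10.2,12],1],
    [[0,0,0],[-40.5,-10.2,12],1],
    [[0,0,0],[-40.5,-10.2,12],1],
    [[0,0,0],[-40.5,-10.2,12],1],
    [[0,0,0],[-40.5,-10.2,12],1],
    [[0,0,0],[-40.5,-10.2,12],1],
    [[0,0,0],[-40.5,-10.2,12],1],
    [[0,0,0],[-40.5,-10.2,12],1],
    [[0,0,0],[-40.5,-10.2,15],1],
    [[0,0,0],[0,0,0],1],
  ],
)

```text
t: 1.82
eef_pos: [617.3, 292.7, 118.3]
eef_rot: [-0.385, -3.116, 0.002]
wrist_force: [-0.2, -0.3, -0.0]
finger_gap: 93.0
grip_force: 0.0
```

```bash
python3 -c "
from h import *
go(616,295,32,1.571-.243)"
```

```text
turn z -0.2 shift after turn [ 1.8  1.9 86.3] before [ 1.6  2.1 86.3] tilt 0.14 pos [617.3 292.7 118.3] t 1.8 F [-0.2 -0.3 -0. ] gap 93.0 q6 -1.04
```

Descend over logger A and grip it.

Call:
move_arm(
  moves=[
    [[0,0,0],[1.8,1.9,30],1],
    [[0,0,0],[0,0,30],1],
    [[0,0,0],[0,0,16],1],
    [[0,0,0],[0,0,10],1],
    [[0,0,0],[0,0,0],1],
    [[0,0,0],[0,0,0],-1],
    [[0,0,0],[0,0,0],-1],
    [[0,0,0],[0,0,0],-1],
    [[0,0,0],[0,0,0],-1],
    [[0,0,0],[0,0,0],-1],
    [[0,0,0],[0,0,0],-1],
  ],
)

```text
t: 3.2
eef_pos: [614.3, 297.4, 34.6]
eef_rot: [-0.38, -3.118, 0.0]
wrist_force: [0.2, 0.6, 0.3]
finger_gap: 39.6
grip_force: 29.9
```

```bash
python3 -c "
from h import *
o=ctrl.get_obs();print(o['joint_positions'],o['eef_pos'],o['finger_gap'],o['grip_force'])
look('side','g1',215,230,110,100,5)"
```

```text
[ 2.87818204e-01  6.73218723e-01  1.41506531e+00 -1.60633710e-04
  1.05350687e+00 -1.04052161e+00] [614.34567714 297.37326433  34.63726312] 39.60276361050202 29.918275773525238
```

View pics/g1.png

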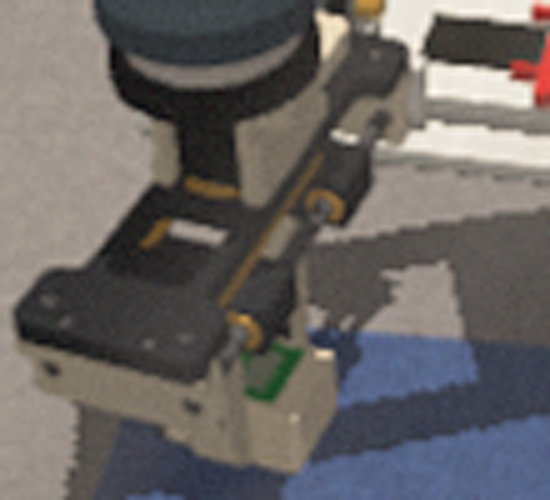

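Logger A is held at gap 39.6 mm. Lift it and carry it to pocket 3.

Call:
move_arm(
  moves=[
    [[0,0,0],[0,0,-20],-1],
    [[0,0,0],[0,0,-40],-1],
    [[0,0,0],[0,0,-45],-1],
    [[0,0,0],[0,0,-45],-1],
    [[0,0,-4.1],[0,0,0],-1],
    [[0,0,-4.1],[0,0,0],-1],
    [[0,0,0],[0,0,0],-1],
  ],
)

```text
t: 4.12
eef_pos: [614.4, 297.5, 185.9]
eef_rot: [0.157, 3.137, 0.001]
wrist_force: [0.6, -0.5, -1.9]
finger_gap: 39.6
grip_force: 29.9
```

```bash
python3 -c "
from h import *
go(532,-90.8,120,1.472)"
```

```text
turn z -0.1 shift after turn [  43.7 -394.6   65.9] before [  43.3 -394.7   65.7] tilt 0.07 pos [614.4 297.5 185.9] t 4.1 F [ 0.6 -0.5 -1.9] gap 39.6 q6 -1.18
```

Call:
move_arm(
  moves=[
    [[0,0,0],[4.3,-39.5,0],-1],
    [[0,0,0],[4.3,-39.5,0],-1],
    [[0,0,0],[4.3,-39.5,0],-1],
    [[0,0,0],[4.3,-39.5,0],-1],
    [[0,0,0],[4.3,-39.5,0],-1],
    [[0,0,0],[4.3,-39.5,0],-1],
    [[0,0,0],[4.3,-39.5,0],-1],
    [[0,0,0],[4.3,-39.5,0],-1],
    [[0,0,0],[4.3,-39.5,0],-1],
    [[0,0,0],[4.3,-39.5,0],-1],
    [[0,0,0],[0,0,35],-1],
    [[0,0,0],[0,0,31],-1],
    [[0,0,0],[0,0,0],-1],
    [[0,0,0],[0,0,0],-1],
  ],
)

```text
t: 5.88
eef_pos: [533.2, -91.5, 119.9]
eef_rot: [0.156, 3.136, -0.001]
wrist_force: [0.6, -0.0, -0.9]
finger_gap: 40.0
grip_force: 29.9
```

```bash
python3 -c "
from h import *
go(532,-90.8,62,1.472)
look('side','p1',240,165,120,100,5)"
```

```text
turn z -0.1 shift after turn [ 1.3  0.6 57.9] before [ 1.4  0.6 57.9] tilt 0.09 pos [533.2 -91.5 119.9] t 5.9 F [ 0.6 -0.  -0.9] gap 40.0 q6 -1.85
```

View pics/p1.png

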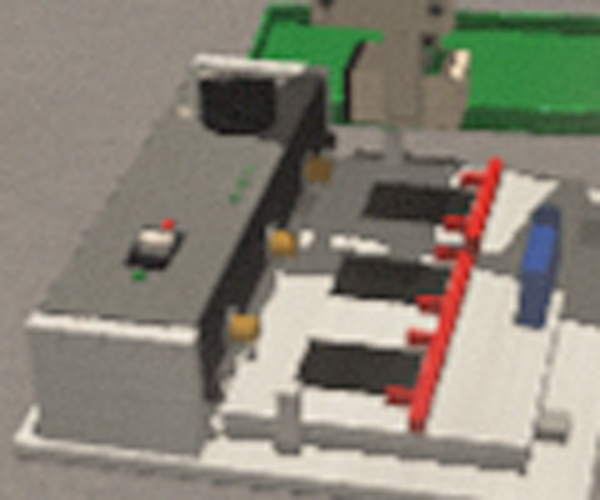

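The side crop shows logger A held level above pocket 3, with the fingers about mid-length on it. Lower it now.

Call:
move_arm(
  moves=[
    [[0,0,0],[1.0,0.6,20],-1],
    [[0,0,0],[0,0,18],-1],
    [[0,0,0],[0,0,10],-1],
    [[0,0,0],[0,0,6],-1],
    [[0,0,0],[0,0,3],-1],
    [[0,0,0],[0,0,0],-1],
    [[0,0,0],[0,0,0],-1],
  ],
)

```text
t: 6.8
eef_pos: [531.8, -90.7, 62.1]
eef_rot: [0.156, 3.137, -0.0]
wrist_force: [-0.3, 0.1, -1.7]
finger_gap: 39.9
grip_force: 29.9
```

```bash
python3 -c "
from h import *
go(532,-90.8,62,1.472)
look('side','p2',240,165,120,100,5)"
```

```text
turn z -0.0 shift after turn [-0.2 -0.   0.1] before [-0.2 -0.   0.1] tilt 0.04 pos [531.8 -90.7  62.1] t 6.8 F [-0.3  0.1 -1.7] gap 39.9 q6 -1.85
```

View pics/p2.png

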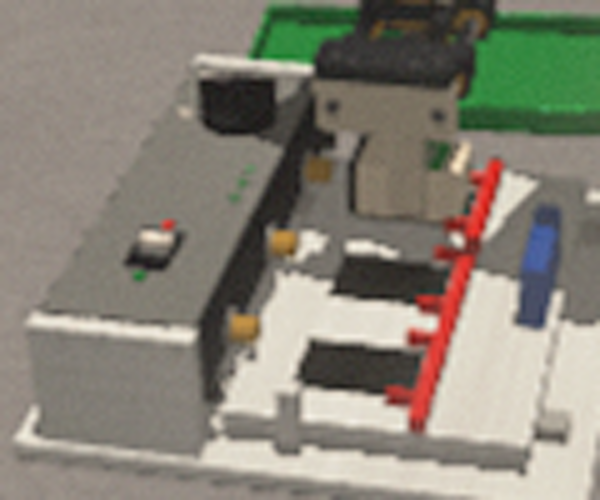

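Logger A is down between the cheeks, ahead of the lip. Release it, rise, and head for logger B.

Call:
move_arm(
  moves=[
    [[0,0,0],[0,0,0],0.4],
    [[0,0,0],[0,0,0],0.4],
    [[0,0,0],[0,0,0],0.4],
    [[0,0,0],[0,0,0],0.4],
    [[0,0,0],[0,0,-15],0.4],
    [[0,0,0],[0,0,-40],0.4],
    [[0,0,0],[0,0,-50],0.4],
    [[0,0,0],[0,40,0],1],
    [[0,0,0],[0,40,0],1],
    [[0,0,0],[0,40,0],1],
    [[0,0,0],[0,40,0],1],
    [[0,0,0],[0,40,0],1],
    [[0,0,0],[0,40,0],1],
    [[0,0,0],[0,40,0],1],
    [[0,0,0],[0,40,0],1],
    [[0,0,1],[0,0,0],1],
    [[0,0,0],[0,0,0],1],
  ],
)

```text
t: 8.98
eef_pos: [563.2, 227.5, 167.2]
eef_rot: [0.182, 3.136, -0.001]
wrist_force: [0.1, -0.3, -0.5]
finger_gap: 92.8
grip_force: 0.0
```

```bash
python3 -c "
from h import *
go(426.5,327.3,120,1.571-.117)
look('top','t1',185,150,180,115,4.4)"
```

```text
turn z 0.0 shift after turn [147.4  83.2  47.2] before [147.3  83.3  47.1] tilt 0.03 pos [563.2 227.5 167.2] t 9.0 F [ 0.1 -0.3 -0.5] gap 92.8 q6 -1.25
```

View pics/t1.png

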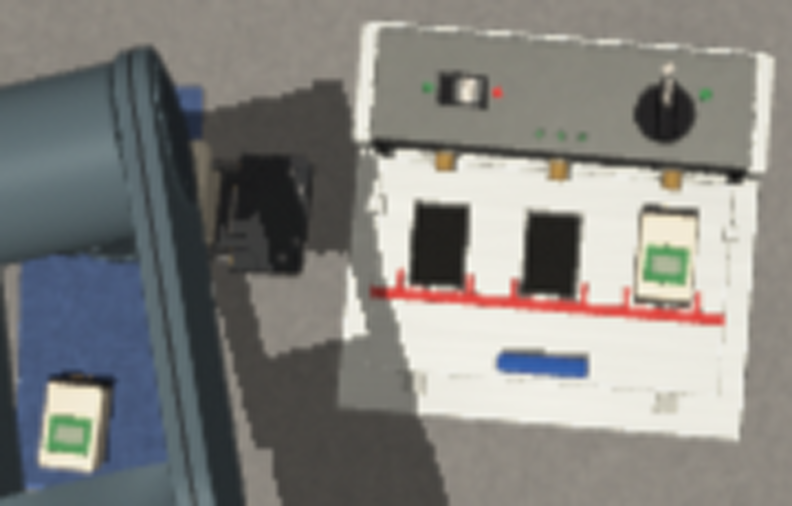

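Logger A sits squarely in pocket 3 at crop (666,257), close to the lip, and logger B has not moved (73,425). Go to B.

Call:
move_arm(
  moves=[
    [[0,0,0],[37,21,0],0.7],
    [[0,0,0],[37,21,0],0.7],
    [[0,0,0],[37,21,10],0.7],
    [[0,0,0],[36,20,37],0.7],
    [[0,0,0],[0,0,0],0.7],
    [[0,0,0],[0,0,0],0.7],
  ],
)

```text
t: 9.78
eef_pos: [428.0, 326.7, 120.4]
eef_rot: [0.184, 3.135, 0.0]
wrist_force: [0.1, 0.7, 0.4]
finger_gap: 79.1
grip_force: 0.0
```

```bash
python3 -c "
from h import *
go(426.5,327.3,34,1.571-.117)"
```

```text
turn z -0.0 shift after turn [ 1.6  0.5 86.4] before [ 1.7  0.4 86.4] tilt 0.08 pos [428.  326.7 120.4] t 9.8 F [0.1 0.7 0.4] gap 79.1 q6 -1.01
```

Call:
move_arm(
  moves=[
    [[0,0,0],[1,0.5,35],0.7],
    [[0,0,0],[0,0,30],0.7],
    [[0,0,0],[0,0,15],0.7],
    [[0,0,0],[0,0,6],0.7],
    [[0,0,0],[0,0,0],0.7],
    [[0,0,0],[0,0,0],-1],
    [[0,0,0],[0,0,0],-1],
    [[0,0,0],[0,0,0],-1],
    [[0,0,0],[0,0,0],-1],
    [[0,0,0],[0,0,0],-1],
    [[0,0,0],[0,0,-15],-1],
    [[0,0,0],[0,0,-40],-1],
    [[0,0,0],[0,0,-45],-1],
    [[0,0,0],[0,0,-45],-1],
    [[0,0,-1.1],[0,0,0],-1],
    [[0,0,0],[0,0,0],-1],
  ],
)

```text
t: 11.78
eef_pos: [425.4, 327.7, 178.5]
eef_rot: [-0.153, -3.137, 0.0]
wrist_force: [-0.2, -0.8, -1.8]
finger_gap: 39.8
grip_force: 29.9
```

```bash
python3 -c "
from h import *
go(548.2,67.2,120,1.472)"
```

```text
turn z 0.1 shift after turn [-147.8 -247.1   58.5] before [-147.5 -247.3   58.6] tilt 0.03 pos [425.4 327.7 178.5] t 11.8 F [-0.2 -0.8 -1.8] gap 39.8 q6 -1.02
```

Call:
move_arm(
  moves=[
    [[0,0,0],[-21,-35.3,0],-1],
    [[0,0,0],[-21,-35.3,0],-1],
    [[0,0,0],[-21,-35.3,0],-1],
    [[0,0,0],[-21,-35.3,0],-1],
    [[0,0,0],[-21,-35.3,0],-1],
    [[0,0,0],[-21,-35.3,0],-1],
    [[0,0,0],[-21,-35.3,0],-1],
    [[0,0,0],[0,0,30],-1],
    [[0,0,0],[0,0,28],-1],
    [[0,0,0],[0,0,0],-1],
    [[0,0,0],[0,0,0],-1],
  ],
)

```text
t: 13.15
eef_pos: [548.1, 67.8, 120.6]
eef_rot: [-0.153, -3.137, -0.0]
wrist_force: [0.5, 0.3, -1.8]
finger_gap: 40.0
grip_force: 29.9
```

```bash
python3 -c "
from h import *
go(547.6,67.3,62,1.472)"
```

```text
turn z 0.1 shift after turn [ 0.4 -0.6 58.6] before [ 0.4 -0.6 58.6] tilt 0.05 pos [548.1  67.8 120.6] t 13.2 F [ 0.5  0.3 -1.8] gap 40.0 q6 -1.55
```

Call:
move_arm(
  moves=[
    [[0,0,0],[0.4,-0.6,20],-1],
    [[0,0,0],[0,0,18],-1],
    [[0,0,0],[0,0,11],-1],
    [[0,0,0],[0,0,7],-1],
    [[0,0,0],[0,0,3],-1],
    [[0,0,0],[0,0,0],-1],
    [[0,0,0],[0,0,0],0.4],
    [[0,0,0],[0,0,0],0.4],
    [[0,0,0],[0,0,0],0.4],
    [[0,0,0],[0,0,0],0.4],
    [[0,0,0],[0,0,-15],0.4],
    [[0,0,0],[0,0,-40],0.4],
    [[0,0,0],[0,0,-50],0.4],
    [[0,0,0],[0,0,-30],0.4],
    [[0,0,0],[-30,-30,0],0.2],
    [[0,0,0],[-25,-35,0],-0.3],
    [[0,0,0],[-25,-35,0],-0.3],
    [[0,0,0],[0,-35,0],-0.3],
    [[0,0,0],[0,-20,0],-0.3],
    [[0,0,0],[0,0,0],-0.3],
  ],
)

```text
t: 15.65
eef_pos: [612.0, -95.8, 197.2]
eef_rot: [0.156, 3.137, 0.0]
wrist_force: [-0.2, 0.5, 0.5]
finger_gap: 32.4
grip_force: 0.0
```

```bash
python3 -c "
from h import *
go(630.5,-90.9,170,1.472)
look('top','t2',240,150,130,105,5)"
```

```text
turn z -0.0 shift after turn [-17.9   6.7  27.2] before [-17.9   6.7  27.2] tilt 0.02 pos [612.  -95.8 197.2] t 15.7 F [-0.2  0.5  0.5] gap 32.4 q6 -1.81
```

View pics/t2.png

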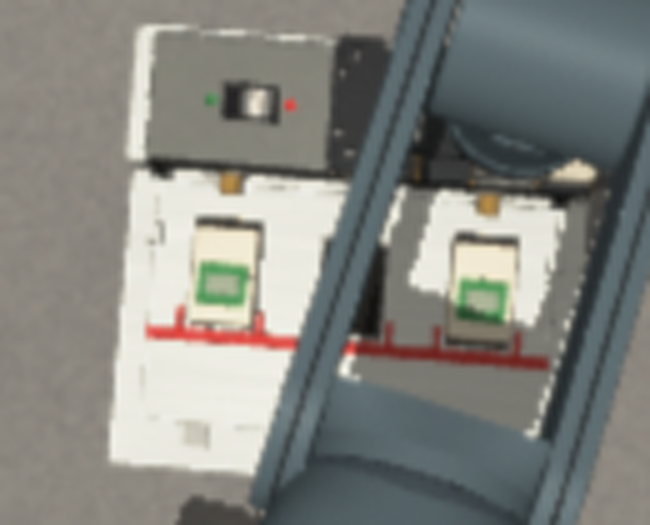

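Both loggers are seated with small gaps to the lip, and the switch is still on red. Move over the selector.

Call:
move_arm(
  moves=[
    [[0,0,0],[-17.9,6.7,27],-0.3],
    [[0,0,0],[0,0,25],-0.3],
    [[0,0,0],[0,0,0],-0.3],
    [[0,0,0],[0,0,0],-0.3],
  ],
)

```text
t: 16.2
eef_pos: [631.1, -89.1, 145.8]
eef_rot: [0.151, 3.137, -0.0]
wrist_force: [-0.6, 0.1, -0.5]
finger_gap: 32.8
grip_force: 0.0
```

```bash
python3 -c "
from h import *
go(630.5,-90.9,113,1.472)"
```

```text
turn z 0.1 shift after turn [ 0.5 -1.9 32.8] before [ 0.5 -1.9 32.8] tilt 0.06 pos [631.1 -89.1 145.8] t 16.2 F [-0.6  0.1 -0.5] gap 32.8 q6 -1.79
```

Call:
move_arm(
  moves=[
    [[0,0,0],[0.5,-1,15],-0.3],
    [[0,0,0],[0,0,12],-0.3],
    [[0,0,0],[0,0,5.5],-0.3],
    [[0,0,0],[0,0,0],-0.3],
    [[0,0,0],[0,0,0],-1],
    [[0,0,0],[0,0,0],-1],
    [[0,0,0],[0,0,0],-1],
    [[0,0,0],[0,0,0],-1],
  ],
)

```text
t: 17.2
eef_pos: [630.2, -91.2, 112.3]
eef_rot: [0.153, 3.138, -0.001]
wrist_force: [-0.0, -1.7, -0.0]
finger_gap: 11.4
grip_force: 30.0
```

```bash
python3 -c "
from h import *
go(630.5,-90.9,113,1.472);print(ctrl.get_obs()['grip_force'])"
```

```text
turn z 0.1 shift after turn [-0.2  0.3 -0.7] before [-0.2  0.3 -0.7] tilt 0.02 pos [630.2 -91.2 112.3] t 17.2 F [-0.  -1.7 -0. ] gap 11.4 q6 -1.79
29.997167587280273
```

The bar is gripped at 11.4 mm and well centred. Turn it clockwise past half-way, loosen, and finish the turn.

Call:
move_arm(
  moves=[
    [[0,0,8],[0,0,0],-1],
    [[0,0,8],[0,0,0],-1],
    [[0,0,8],[0,0,0],-1],
    [[0,0,8],[0,0,0],-1],
    [[0,0,8],[0,0,0],-1],
    [[0,0,8],[0,0,0],-1],
    [[0,0,7],[0,0,0],-1],
    [[0,0,0],[0,0,0],-1],
    [[0,0,0],[0,0,0],-0.6],
    [[0,0,0],[0,0,0],-0.6],
    [[0,0,0],[0,0,0],-0.3],
    [[0,0,0],[0,0,0],-0.3],
  ],
)

```text
t: 18.7
eef_pos: [630.1, -90.9, 112.1]
eef_rot: [-1.584, -2.713, 0.0]
wrist_force: [0.2, -0.5, 1.3]
finger_gap: 31.1
grip_force: 0.0
```

```bash
python3 -c "
from h import *
go(648.5,45,112,1.472)"
```

```text
turn z -54.9 shift after turn [-4.900e+00  1.371e+02  1.000e-01] before [1.093e+02 8.290e+01 1.000e-01] tilt 0.01 pos [630.1 -90.9 112.1] t 18.7 F [ 0.2 -0.5  1.3] gap 31.1 q6 -0.83
```

Call:
move_arm(
  moves=[
    [[0,0,0],[0,0,-25],-0.3],
    [[0,0,0],[0,0,-25],-0.3],
    [[0,0,-9.2],[0,0,0],-0.3],
    [[0,0,-9.2],[0,0,0],-0.3],
    [[0,0,-9.2],[0,0,0],-0.3],
    [[0,0,-9.2],[0,0,0],-0.3],
    [[0,0,-9.2],[0,0,0],-0.3],
    [[0,0,-9],[0,0,0],-0.3],
    [[0,0,0],[-2,34,0],-0.3],
    [[0,0,0],[-2,34,0],-0.3],
    [[0,0,0],[-2,34,0],-0.3],
    [[0,0,0],[0,35,0],-0.3],
    [[0,0,0],[0,0,10],-0.3],
    [[0,0,0],[0,0,20],-0.3],
    [[0,0,0],[0,0,0],-0.3],
    [[0,0,0],[0,0,0],-0.3],
  ],
)

```text
t: 20.7
eef_pos: [649.6, 44.0, 132.4]
eef_rot: [0.154, 3.138, -0.0]
wrist_force: [0.8, 0.3, -0.7]
finger_gap: 32.5
grip_force: 0.0
```

```bash
python3 -c "
from h import *
go(649.3,45.5,107.5,1.472)
look('top','t3',240,145,130,105,5)"
```

```text
turn z 0.0 shift after turn [ 0.4  1.5 24.9] before [ 0.4  1.5 24.9] tilt 0.01 pos [649.6  44.  132.4] t 20.7 F [ 0.8  0.3 -0.7] gap 32.5 q6 -1.58
```

View pics/t3.png

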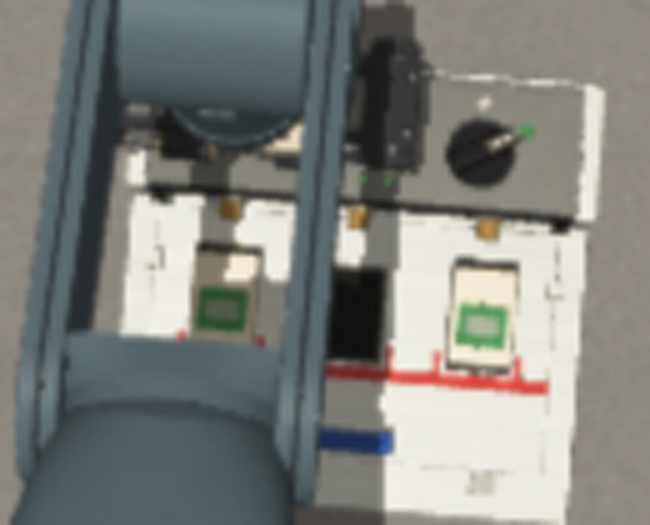

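The selector pointer is on the green dot at crop (525,132), and both loggers are in place. Go down and pinch the switch ridge.

Call:
move_arm(
  moves=[
    [[0,0,0],[0.4,1,14],-0.3],
    [[0,0,0],[0,0,8],-0.3],
    [[0,0,0],[0,0,2.5],-0.3],
    [[0,0,0],[0,0,0],-0.3],
    [[0,0,0],[0,0,0],-1],
    [[0,0,0],[0,0,0],-1],
    [[0,0,0],[0,0,0],-1],
    [[0,0,0],[0,0,0],-1],
  ],
)

```text
t: 21.75
eef_pos: [649.3, 45.4, 108.0]
eef_rot: [0.153, 3.137, -0.001]
wrist_force: [0.2, -1.5, 0.3]
finger_gap: 7.1
grip_force: 30.0
```

```bash
python3 -c "
from h import *
go(649.3,45.5,107.5,1.472);print(ctrl.get_obs()['grip_force'])"
```

```text
turn z 0.1 shift after turn [0.  0.1 0.5] before [0.  0.1 0.5] tilt 0.05 pos [649.3  45.4 108. ] t 21.8 F [ 0.2 -1.5  0.3] gap 7.1 q6 -1.57
29.999958872795105
```

Call:
move_arm(
  moves=[
    [[0,0,0],[0,2.5,0],-1],
    [[0,0,0],[0,2.5,0],-1],
    [[0,0,0],[0,2,0],-1],
    [[0,0,0],[0,1.6,0],-1],
    [[0,0,0],[0,0,0],-1],
    [[0,0,0],[0,0,0],-1],
  ],
)

```text
t: 22.5
eef_pos: [650.0, 51.8, 107.9]
eef_rot: [-0.153, -3.138, 0.007]
wrist_force: [-0.2, -9.1, 3.1]
finger_gap: 7.1
grip_force: 30.0
```

```bash
python3 -c "
from h import *
go(649.3,45.5,107.5,1.472)"
```

```text
turn z 0.1 shift after turn [ 0.1 -6.3  0.4] before [ 0.1 -6.3  0.5] tilt 0.24 pos [650.   51.8 107.9] t 22.5 F [-0.2 -9.1  3.1] gap 7.1 q6 -1.56
```

Call:
move_arm(
  moves=[
    [[0,0,0],[0,1.5,0],-1],
    [[0,0,0],[0,1,0],-1],
    [[0,0,0],[0,0,0],-1],
    [[0,0,0],[0,0,0],-1],
  ],
)

```text
t: 23.0
eef_pos: [650.1, 52.0, 107.9]
eef_rot: [-0.154, -3.137, 0.012]
wrist_force: [-2.2, -16.5, 3.7]
finger_gap: 7.3
grip_force: 30.0
```

```bash
python3 -c "
from h import *
go(649.3,45.5,107.5,1.472)"
```

```text
turn z 0.1 shift after turn [ 0.1 -6.5  0.4] before [ 0.1 -6.5  0.5] tilt 0.44 pos [650.1  52.  107.9] t 23.0 F [ -2.2 -16.5   3.7] gap 7.3 q6 -1.56
```

The switch has reached its end stop: the force rose to 16.5 N with no further travel. Ease off, release, rise, and go behind the push plate.

Call:
move_arm(
  moves=[
    [[0,0,0],[0,-4,0],-1],
    [[0,0,0],[0,0,0],-0.5],
    [[0,0,0],[0,0,0],-0.5],
    [[0,0,0],[0,0,-15],-0.5],
    [[0,0,0],[0,0,-35],-0.5],
    [[0,0,0],[0,0,-30],-1],
    [[0,0,0],[36,-11,0],-1],
    [[0,0,0],[36,-11,0],-1],
    [[0,0,0],[36,-11,0],-1],
    [[0,0,0],[36,-11,0],-1],
    [[0,0,0],[36,-11,0],-1],
    [[0,0,0],[36,-11,0],-1],
    [[0,0,0],[0,0,0],-1],
    [[0,0,0],[0,0,0],-1],
  ],
)

```text
t: 24.75
eef_pos: [429.6, 8.3, 188.7]
eef_rot: [0.153, 3.135, -0.0]
wrist_force: [0.5, -0.4, -0.3]
finger_gap: 0.4
grip_force: 0.0
```

```bash
python3 -c "
from h import *
go(425,-0.3,67,1.472)
look('top','t4',240,145,130,105,5)"
```

```text
turn z 0.1 shift after turn [  3.7  -9.  121.7] before [  4.1  -9.  121.7] tilt 0.16 pos [429.6   8.3 188.7] t 24.8 F [ 0.5 -0.4 -0.3] gap 0.4 q6 -1.72
```

View pics/t4.png

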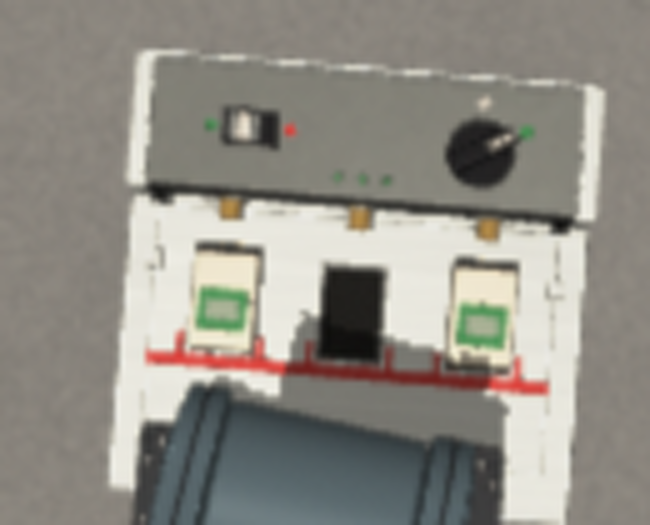

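The ridge is on the green side at crop (243,125), the selector is on green, and the loggers are seated. Descend behind the push plate.

Call:
move_arm(
  moves=[
    [[0,0,0],[4,-9,20],-1],
    [[0,0,0],[0,0,40],-1],
    [[0,0,0],[0,0,40],-1],
    [[0,0,0],[0,0,21],-1],
    [[0,0,0],[0,0,0],-1],
    [[0,0,0],[-6,0,0],-1],
    [[0,0,0],[-6,0,0],-1],
    [[0,0,0],[-4,0,0],-1],
    [[0,0,0],[-4,0,0],-1],
    [[0,0,0],[-4,0,0],-1],
    [[0,0,0],[-4,0,0],-1],
    [[0,0,0],[-4,0,0],-1],
    [[0,0,0],[0,0,0],-1],
  ],
)

```text
t: 26.42
eef_pos: [455.9, -3.5, 66.6]
eef_rot: [0.153, 3.137, -0.0]
wrist_force: [-0.6, -0.1, 1.4]
finger_gap: 0.5
grip_force: 0.5
```

```bash
python3 -c "
from h import *
go(425,-0.3,67,1.472)"
```

```text
turn z 0.1 shift after turn [31.   0.1 -0.4] before [31.   0.1 -0.4] tilt 0.02 pos [455.9  -3.5  66.6] t 26.4 F [-0.6 -0.1  1.4] gap 0.5 q6 -1.73
```

Call:
move_arm(
  moves=[
    [[0,0,0],[-3,0,0],-1],
    [[0,0,0],[-3,0,0],-1],
    [[0,0,0],[-3,0,0],-1],
    [[0,0,0],[-3,0,0],-1],
    [[0,0,0],[0,0,0],-1],
  ],
)

```text
t: 27.05
eef_pos: [466.8, -4.5, 66.5]
eef_rot: [-0.153, -3.136, -0.0]
wrist_force: [-6.2, -1.4, 3.9]
finger_gap: 0.5
grip_force: 2.7
```

```bash
python3 -c "
from h import *
go(425,-0.3,67,1.472)"
```

```text
turn z 0.1 shift after turn [42.   0.1 -0.5] before [42.   0.1 -0.4] tilt 0.1 pos [466.8  -4.5  66.5] t 27.1 F [-6.2 -1.4  3.9] gap 0.5 q6 -1.72
```

Call:
move_arm(
  moves=[
    [[0,0,0],[-3,0,0],-1],
    [[0,0,0],[-3,0,0],-1],
    [[0,0,0],[-3,0,0],-1],
    [[0,0,0],[-3,0,0],-1],
    [[0,0,0],[0,0,0],-1],
    [[0,0,0],[0,0,0],-1],
  ],
)

```text
t: 27.8
eef_pos: [474.0, -5.0, 66.0]
eef_rot: [-0.151, -3.127, -0.001]
wrist_force: [-17.8, -1.1, 13.6]
finger_gap: 0.6
grip_force: 8.9
```

```bash
python3 -c "
from h import *
go(425,-0.3,67,1.472)"
```

```text
turn z 0.1 shift after turn [49.2 -0.2 -1. ] before [49.2 -0.1 -0.5] tilt 0.64 pos [474.  -5.  66.] t 27.8 F [-17.8  -1.1  13.6] gap 0.6 q6 -1.72
```

Call:
move_arm(
  moves=[
    [[0,0,0],[-2,0,0],-1],
    [[0,0,0],[0,0,0],-1],
    [[0,0,0],[0,0,0],-1],
    [[0,0,0],[0,0,0],-1],
    [[0,0,0],[0,0,0],-1],
    [[0,0,0],[0,0,0],-1],
    [[0,0,0],[0,0,0],-1],
    [[0,0,0],[0,0,0],-1],
  ],
)

```text
t: 28.8
eef_pos: [474.2, -5.0, 66.0]
eef_rot: [-0.151, -3.123, -0.001]
wrist_force: [-24.3, -1.5, 20.0]
finger_gap: 0.3
grip_force: 11.8
```

```bash
python3 -c "
from h import *
go(425,-0.3,67,1.472)
look('side','s5',240,160,120,95,6)"
```

```text
turn z 0.1 shift after turn [49.4 -0.2 -1. ] before [49.4 -0.1 -0.3] tilt 0.84 pos [474.2  -5.   66. ] t 28.8 F [-24.3  -1.5  20. ] gap 0.3 q6 -1.72
```

View pics/s5.png

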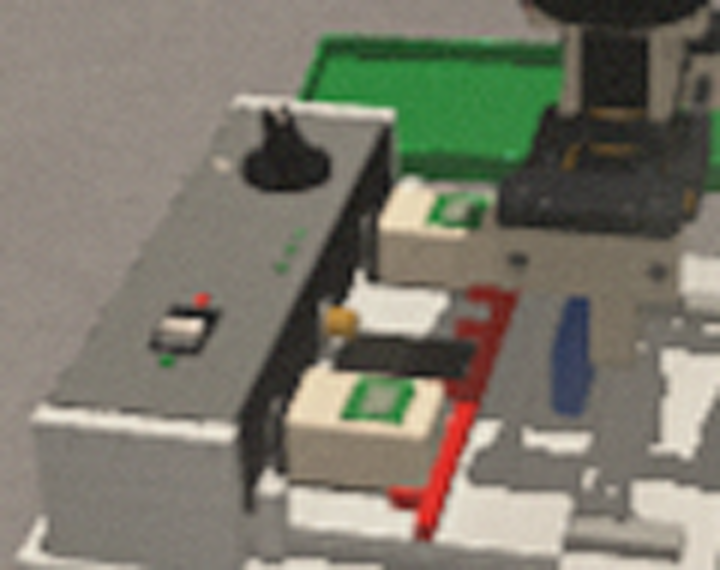

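The carriage is at its stop: 24 N and no further motion, with both loggers on their probes and the switch on green. Hold there.

Call:
move_arm(
  moves=[
    [[0,0,0],[0,0,0],-1],
    [[0,0,0],[0,0,0],-1],
    [[0,0,0],[0,0,0],-1],
    [[0,0,0],[0,0,0],-1],
    [[0,0,0],[0,0,0],-1],
    [[0,0,0],[0,0,0],-1],
    [[0,0,0],[0,0,0],-1],
    [[0,0,0],[0,0,0],-1],
    [[0,0,0],[0,0,0],-1],
    [[0,0,0],[0,0,0],-1],
    [[0,0,0],[0,0,0],-1],
    [[0,0,0],[0,0,0],-1],
    [[0,0,0],[0,0,0],-1],
    [[0,0,0],[0,0,0],-1],
    [[0,0,0],[0,0,0],-1],
    [[0,0,0],[0,0,0],-1],
    [[0,0,0],[0,0,0],-1],
    [[0,0,0],[0,0,0],-1],
    [[0,0,0],[0,0,0],-1],
    [[0,0,0],[0,0,0],-1],
  ],
)

```text
t: 31.35
eef_pos: [474.2, -5.0, 66.0]
eef_rot: [-0.151, -3.123, -0.001]
wrist_force: [-23.1, -1.5, 20.2]
finger_gap: 0.6
grip_force: 11.8
```

Call:
move_arm(
  moves=[
    [[0,0,0],[0,0,0],-1],
    [[0,0,0],[0,0,0],-1],
    [[0,0,0],[0,0,0],-1],
    [[0,0,0],[0,0,0],-1],
    [[0,0,0],[0,0,0],-1],
    [[0,0,0],[0,0,0],-1],
    [[0,0,0],[0,0,0],-1],
    [[0,0,0],[0,0,0],-1],
  ],
)

```text
t: 32.35
eef_pos: [474.2, -5.0, 66.0]
eef_rot: [-0.151, -3.123, -0.001]
wrist_force: [-24.0, -0.5, 19.9]
finger_gap: 0.5
grip_force: 11.8
```

Call:
move_arm(
  moves=[
    [[0,0,0],[4,0,0],-1],
    [[0,0,0],[4,0,0],-1],
    [[0,0,0],[4,0,0],-1],
    [[0,0,0],[4,0,0],-1],
    [[0,0,0],[4,0,0],-1],
    [[0,0,0],[4,0,0],-1],
    [[0,0,0],[4,0,0],-1],
    [[0,0,0],[4,0,0],-1],
    [[0,0,0],[4,0,0],-1],
    [[0,0,0],[4,0,0],-1],
    [[0,0,0],[5,0,0],-1],
    [[0,0,0],[6,0,0],-1],
    [[0,0,0],[0,0,-30],-1],
    [[0,0,0],[0,0,-40],-1],
    [[0,0,0],[0,0,-45],-1],
    [[0,0,0],[0,0,0],-1],
    [[0,0,0],[0,0,0],-1],
  ],
)

```text
t: 34.48
eef_pos: [430.0, -0.8, 181.1]
eef_rot: [-0.153, -3.137, -0.0]
wrist_force: [0.9, -0.8, -0.1]
finger_gap: 0.0
grip_force: 0.0
```

```bash
python3 -c "
from h import *
go(650,53,140,1.472)
look('side','s6',240,160,120,95,6)"
```

```text
turn z 0.1 shift after turn [-213.7   75.2   41.1] before [-213.8   75.    41. ] tilt 0.03 pos [430.   -0.8 181.1] t 34.5 F [ 0.9 -0.8 -0.1] gap 0.0 q6 -1.74
```

View pics/s6.png

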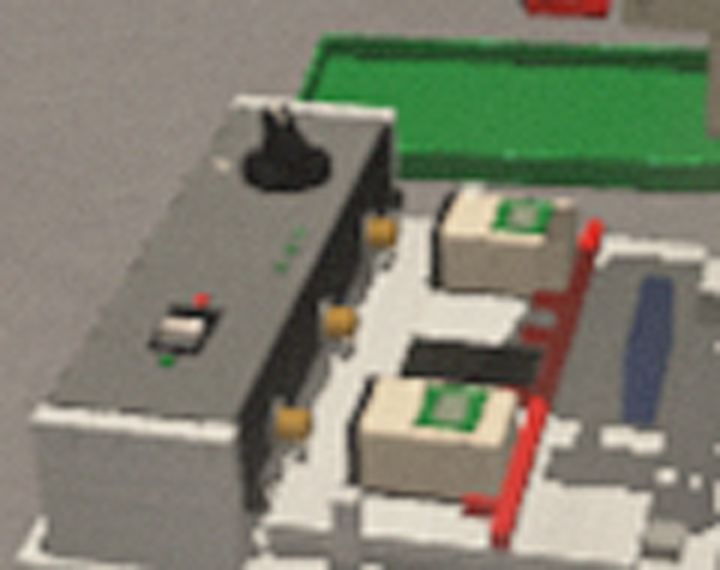

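The carriage is out again, both loggers rest against the lip, and the switch is still on. Go to the switch.

Call:
move_arm(
  moves=[
    [[0,0,0],[-36,12.5,0],-0.3],
    [[0,0,0],[-36,12.5,0],-0.3],
    [[0,0,0],[-36,12.5,0],-0.3],
    [[0,0,0],[-36,12.5,0],-0.3],
    [[0,0,0],[-36,12.5,0],-0.3],
    [[0,0,0],[-34,12.5,0],-0.3],
    [[0,0,0],[0,0,20],-0.3],
    [[0,0,0],[0,0,21],-0.3],
    [[0,0,0],[0,0,0],-0.3],
    [[0,0,0],[0,0,0],-0.3],
  ],
)

```text
t: 35.78
eef_pos: [650.6, 52.8, 140.2]
eef_rot: [-0.153, -3.137, -0.0]
wrist_force: [0.0, 0.5, 0.2]
finger_gap: 32.2
grip_force: 0.0
```

```bash
python3 -c "
from h import *
go(650,53.3,108,1.472)"
```

```text
turn z 0.1 shift after turn [ 0.7  0.4 32.2] before [ 0.7  0.4 32.2] tilt 0.06 pos [650.6  52.8 140.2] t 35.8 F [0.  0.5 0.2] gap 32.2 q6 -1.56
```

Call:
move_arm(
  moves=[
    [[0,0,0],[0.7,0.4,16],-0.3],
    [[0,0,0],[0,0,13],-0.3],
    [[0,0,0],[0,0,3],-0.3],
    [[0,0,0],[0,0,0],-0.3],
    [[0,0,0],[0,0,0],-1],
    [[0,0,0],[0,0,0],-1],
    [[0,0,0],[0,0,0],-1],
    [[0,0,0],[0,0,0],-1],
    [[0,0,0],[0,-2.5,0],-1],
    [[0,0,0],[0,-2.5,0],-1],
    [[0,0,0],[0,-2.5,0],-1],
    [[0,0,0],[0,-2.5,0],-1],
    [[0,0,0],[0,0,0],-1],
    [[0,0,0],[0,0,0],-1],
  ],
)

```text
t: 37.52
eef_pos: [649.4, 43.5, 109.0]
eef_rot: [0.153, 3.137, 0.0]
wrist_force: [0.4, 2.1, 4.8]
finger_gap: 6.8
grip_force: 30.0
```

```bash
python3 -c "
from h import *
go(650,53.3,108,1.472)"
```

```text
turn z 0.1 shift after turn [0.4 9.8 1. ] before [0.4 9.8 1. ] tilt 0.03 pos [649.4  43.5 109. ] t 37.5 F [0.4 2.1 4.8] gap 6.8 q6 -1.58
```

Call:
move_arm(
  moves=[
    [[0,0,0],[0,-1.5,0],-1],
    [[0,0,0],[0,-1.5,0],-1],
    [[0,0,0],[0,0,0],-1],
    [[0,0,0],[0,0,0],-1],
  ],
)

```text
t: 38.02
eef_pos: [649.4, 43.3, 109.0]
eef_rot: [0.152, 3.137, 0.007]
wrist_force: [1.3, 10.4, 4.9]
finger_gap: 7.0
grip_force: 30.0
```

```bash
python3 -c "
from h import *
go(650,53.3,108,1.472)"
```

```text
turn z 0.1 shift after turn [ 0.4 10.1  1. ] before [ 0.4 10.1  1. ] tilt 0.25 pos [649.4  43.3 109. ] t 38.0 F [ 1.3 10.4  4.9] gap 7.0 q6 -1.58
```

The switch is back at its off stop: 10 N and no further motion. Release, rise, and shift clear so the top camera can check the loggers and the ridge numerically.

Call:
move_arm(
  moves=[
    [[0,0,0],[0,2.5,0],-1],
    [[0,0,0],[0,0,0],-0.5],
    [[0,0,0],[0,0,0],-0.5],
    [[0,0,0],[0,0,-15],-0.5],
    [[0,0,0],[0,0,-35],-0.5],
    [[0,0,0],[0,0,-30],0],
    [[0,0,0],[36,-20,0],0.4],
    [[0,0,0],[36,-20,0],0.4],
    [[0,0,0],[36,-20,0],0.4],
    [[0,0,0],[36,-10,0],0.4],
    [[0,0,0],[36,0,0],0.4],
    [[0,0,0],[36,0,0],0.4],
    [[0,0,0],[0,0,0],0.4],
    [[0,0,0],[0,0,0],0.4],
  ],
)

```text
t: 39.78
eef_pos: [428.4, -6.2, 189.7]
eef_rot: [0.154, 3.135, -0.001]
wrist_force: [0.5, 0.0, -0.6]
finger_gap: 65.0
grip_force: 0.0
```

```bash
cat > chk.py <<'E'
from h import *
im=ctrl.read_camera('top').astype(int);r,g,b=im[...,0],im[...,1],im[...,2]
def blobs(m,z,amin,reg):
    m=m.copy().astype(np.uint8);k=np.zeros_like(m);k[reg[1]:reg[3],reg[0]:reg[2]]=1
    n,l,s,c=cv2.connectedComponentsWithStats(m*k)
    for i in range(1,n):
        if s[i,4]>=amin:
            q=cv2.minAreaRect(np.argwhere(l==i)[:,::-1].astype(np.float32))
            print(z,"px",c[i].round(1),"area",s[i,4],"rect",[round(float(t),1) for t in (*q[0],*q[1],q[2])],"world",px('top',*c[i],z)[:2].round(1))
ivory=(r>150)&(g>140)&(b>110)&(r-b>14)
green=(g-r>35)&(g-b>15)
print("label/green");blobs(green,62,20,(255,180,365,240))
print("ridge off/on rgb",[im[tuple(np.round(proj('top',p)[::-1]).astype(int))].tolist() for p in ((649.3,45.5,87),(650.1,53.5,87))])
E
python3 chk.py; python3 -c "
from h import *
go(528.5,-90.4,120,1.472)
im=ctrl.read_camera('top')
cv2.imwrite('pics/t7.png',im[:,:,::-1])
a=cv2.imread('pics/top0.png')
r=(slice(166,176),slice(282,298))
print(a[r].max(2)[2:8]);print(im[r].max(2)[2:8])"
```

```text
label/green
62 px [283.7 207.7] area 45 rect [283.5, 207.5, 7.0, 9.0, 90.0] world [537.4  69.2]
62 px [335.6 212. ] area 46 rect [335.8, 211.8, 9.2, 7.6, 7.1] world [520.7 -88.8]
ridge off/on rgb [[220, 211, 197], [90, 89, 84]]
turn z 0.1 shift after turn [-107.7  -73.9   69.4] before [-107.4  -74.    69.7] tilt 0.12 pos [428.7  -6.2 189.4] t 39.8 F [-0.5 -0.4  0.4] gap 65.2 q6 -1.75
[[131 124 100  49  38  43  74 125 167 197 194 127  91  73 124 130]
 [136 129  98  47  36  48  88 139 190 215 192 134  89  70 126 141]
 [127 125  86  45  37  48  89 150 218 218 177 132  86  72 139 193]
 [125 120  81  43  36  48  92 151 221 219 172 129  76  71 136 188]
 [125 120  74  41  37  47  85 141 202 213 161 123  69  69 127 146]
 [126 122  95  60  56  58  68  89 118 126 102  85  53  70 123 129]]
[[133 126 102  50  39  45  76 127 170 199 196 129  91  74 126 131]
 [138 130 100  48  38  49  90 142 192 217 195 136  90  70 127 143]
 [128 126  87  46  37  48  90 152 220 220 180 133  87  73 141 195]
 [126 122  83  43  38  49  93 153 222 220 174 131  76  72 139 190]
 [127 121  76  42  38  47  86 143 204 215 162 125  70  70 128 148]
 [127 124  97  61  57  58  69  90 120 128 104  86  54  71 125 132]]
```

The label positions match the pockets, and the ridge pixels are identical to the first picture, so the power is off. Fetch logger A from pocket 3.

Call:
move_arm(
  moves=[
    [[0,0,0],[-36,-25,0],0.4],
    [[0,0,0],[-36,-25,0],0.4],
    [[0,0,0],[-35.5,-24,20],0.4],
    [[0,0,0],[0,0,48],0.4],
    [[0,0,0],[0,0,0],0.4],
    [[0,0,0],[0,0,0],0.4],
  ],
)

```text
t: 40.62
eef_pos: [527.8, -89.9, 121.5]
eef_rot: [0.153, 3.138, -0.0]
wrist_force: [-0.8, -0.1, -0.5]
finger_gap: 65.2
grip_force: 0.0
```

```bash
python3 -c "
from h import *
go(528.5,-90.4,62,1.472)"
```

```text
turn z 0.1 shift after turn [-0.8 -0.4 59.5] before [-0.7 -0.4 59.5] tilt 0.02 pos [527.8 -89.9 121.5] t 40.6 F [-0.8 -0.1 -0.5] gap 65.2 q6 -1.85
```

Call:
move_arm(
  moves=[
    [[0,0,0],[-0.7,-0.4,25],0.4],
    [[0,0,0],[0,0,22],0.4],
    [[0,0,0],[0,0,12],0.4],
    [[0,0,0],[0,0,0],0.4],
    [[0,0,0],[0,0,0],-1],
    [[0,0,0],[0,0,0],-1],
    [[0,0,0],[0,0,0],-1],
    [[0,0,0],[0,0,0],-1],
    [[0,0,0],[0,0,-15],-1],
    [[0,0,0],[0,0,-40],-1],
    [[0,0,0],[0,0,-40],-1],
    [[0,0,0],[0,0,0],-1],
    [[0,0,0],[0,0,0],-1],
  ],
)

```text
t: 42.25
eef_pos: [527.0, -90.0, 156.2]
eef_rot: [-0.153, -3.136, -0.001]
wrist_force: [-1.0, 0.7, -2.2]
finger_gap: 39.5
grip_force: 30.0
```

```bash
python3 -c "
from h import *
go(460,-300,37,1.472);print(ctrl.get_obs()['grip_force'])"
```

```text
turn z 0.1 shift after turn [  45.9 -215.6  119.2] before [  46.  -215.6  119.2] tilt 0.08 pos [527.  -90.  156.2] t 42.2 F [-1.   0.7 -2.2] gap 39.5 q6 -1.85
29.98496174812317
```

Call:
move_arm(
  moves=[
    [[0,0,0],[7.7,-36,0],-1],
    [[0,0,0],[7.7,-36,0],-1],
    [[0,0,0],[7.7,-36,0],-1],
    [[0,0,0],[7.7,-36,0],-1],
    [[0,0,0],[7.7,-36,0],-1],
    [[0,0,0],[7.5,-35.6,0],-1],
    [[0,0,0],[0,0,30],-1],
    [[0,0,0],[0,0,35],-1],
    [[0,0,0],[0,0,0],-1],
    [[0,0,0],[0,0,0],-1],
  ],
)

```text
t: 43.5
eef_pos: [461.0, -300.3, 91.6]
eef_rot: [-0.153, -3.137, -0.001]
wrist_force: [-0.5, 0.3, -1.7]
finger_gap: 39.6
grip_force: 30.0
```

```bash
python3 -c "
from h import *
go(460,-300,36.5,1.472);print(ctrl.get_obs()['grip_force'])"
```

```text
turn z 0.1 shift after turn [ 1.   0.2 55.1] before [ 1.   0.1 55.1] tilt 0.06 pos [ 461.  -300.3   91.6] t 43.5 F [-0.5  0.3 -1.7] gap 39.6 q6 -2.25
29.984915256500244
```

Call:
move_arm(
  moves=[
    [[0,0,0],[0,0,25],-1],
    [[0,0,0],[0,0,17],-1],
    [[0,0,0],[0,0,8],-1],
    [[0,0,0],[0,0,4.5],-1],
    [[0,0,0],[0,0,0],-1],
    [[0,0,0],[0,0,0],-1],
  ],
)

```text
t: 44.25
eef_pos: [461.5, -300.8, 37.8]
eef_rot: [0.153, 3.137, -0.001]
wrist_force: [-0.0, -0.6, -1.3]
finger_gap: 39.8
grip_force: 30.0
```

Call:
move_arm(
  moves=[
    [[0,0,0],[0,0,0],0.4],
    [[0,0,0],[0,0,0],0.4],
    [[0,0,0],[0,0,0],0.4],
    [[0,0,0],[0,0,0],0.4],
    [[0,0,0],[0,0,-15],0.4],
    [[0,0,0],[0,0,-40],0.4],
    [[0,0,0],[0,0,-50],0.4],
    [[0,0,0],[0,0,-40],0.4],
    [[0,0,0],[-12,38,0],0.4],
    [[0,0,0],[-12,38,0],0.4],
    [[0,0,0],[-12,38,0],0.4],
    [[0,0,0],[-12,38,0],0.4],
    [[0,0,0],[0,38,0],0.4],
    [[0,0,0],[0,38,0],0.4],
    [[0,0,0],[0,38,0],0.4],
    [[0,0,0],[0,38,0],0.4],
    [[0,0,0],[0,38,0],0.4],
    [[0,0,0],[0,38,0],0.4],
    [[0,0,0],[0,0,0],0.4],
  ],
)

```text
t: 46.62
eef_pos: [545.8, 75.4, 183.2]
eef_rot: [0.148, 3.137, 0.001]
wrist_force: [0.1, -0.3, -0.4]
finger_gap: 65.0
grip_force: 0.0
```

```bash
cat >> chk.py <<'E'
print("tray ivory");blobs((r>120)&(b>90),36,20,(382,170,423,260))
E
python3 chk.py; python3 -c "
from h import *
go(543.5,68,90,1.472)"
```

```text
label/green
ridge off/on rgb [[222, 215, 201], [92, 91, 86]]
tray ivory
36 px [403.5 229.9] area 190 rect [403.5, 230.5, 19.0, 13.0, 90.0] world [ 461.5 -298.8]
36 px [404.  232.3] area 23 rect [404.0, 232.5, 3.0, 6.0, 90.0] world [ 454. -300.]
turn z 0.2 shift after turn [ 1.7 -6.2 93. ] before [ 1.8 -6.2 93. ] tilt 0.06 pos [545.8  74.  183. ] t 46.7 F [-0.4 -0.4 -0.3] gap 65.0 q6 -1.54
```

```bash
python3 - <<'E'
from h import *
im=ctrl.read_camera('side').astype(int);r,g,b=im[...,0],im[...,1],im[...,2]
m=((g-r>30)&(g-b>15)).astype(np.uint8);k=np.zeros_like(m);k[190:260,260:370]=1
n,l,s,c=cv2.connectedComponentsWithStats(m*k)
for i in range(1,n):
    if s[i,4]>15: print(c[i],s[i,4],px('side',*c[i],62).round(1))
print("expect",proj('side',(537.4,69.2,62)))
E
```

```text
[335.5 190. ] 20 [ 500.  -124.2   62. ]
[318.04347826 228.04347826] 23 [531.3  69.8  62. ]
expect [315.56823019 227.78518014]
```

Logger A lies in the tray, and the side view confirms B is still in pocket 1. Fetch B.

Call:
move_arm(
  moves=[
    [[0,0,0],[1.7,-5.7,30],0.4],
    [[0,0,0],[0,0,40],0.4],
    [[0,0,0],[0,0,25],0.4],
    [[0,0,0],[0,0,16],0.4],
    [[0,0,0],[0,0,10],0.4],
    [[0,0,0],[0,0,0],0.4],
    [[0,0,0],[0,0,0],-1],
    [[0,0,0],[0,0,0],-1],
    [[0,0,0],[0,0,0],-1],
    [[0,0,0],[0,0,0],-1],
    [[0,0,0],[0,0,-15],-1],
    [[0,0,0],[0,0,-40],-1],
    [[0,0,0],[0,0,-50],-1],
    [[0,0,0],[0,0,-30],-1],
    [[0,0,0],[0,0,0],-1],
    [[0,0,0],[0,0,0],-1],
  ],
)

```text
t: 48.72
eef_pos: [542.5, 67.7, 195.2]
eef_rot: [-0.153, -3.136, -0.0]
wrist_force: [-0.1, -0.4, -1.3]
finger_gap: 39.7
grip_force: 30.0
```

```bash
python3 -c "
from h import *
go(560,-301,37,1.472);print(ctrl.get_obs()['grip_force'])"
```

```text
turn z 0.1 shift after turn [ -53.8 -365.2  158.2] before [ -53.6 -365.2  158.1] tilt 0.12 pos [542.5  67.7 195.2] t 48.7 F [-0.1 -0.4 -1.3] gap 39.7 q6 -1.55
29.984004199504852
```

Call:
move_arm(
  moves=[
    [[0,0,0],[-5.4,-36.5,0],-1],
    [[0,0,0],[-5.4,-36.5,0],-1],
    [[0,0,0],[-5.4,-36.5,0],-1],
    [[0,0,0],[-5.4,-36.5,0],-1],
    [[0,0,0],[-5.4,-36.5,0],-1],
    [[0,0,0],[-5.4,-36.5,0],-1],
    [[0,0,0],[-5.4,-36.5,0],-1],
    [[0,0,0],[-5.4,-36.5,0],-1],
    [[0,0,0],[-5.4,-36.5,0],-1],
    [[0,0,0],[-5.2,-36.7,0],-1],
    [[0,0,0],[0,0,40],-1],
    [[0,0,0],[0,0,45],-1],
    [[0,0,0],[0,0,15],-1],
    [[0,0,0],[0,0,0],-1],
    [[0,0,0],[0,0,0],-1],
  ],
)

```text
t: 50.6
eef_pos: [562.5, -301.6, 97.6]
eef_rot: [0.153, 3.136, -0.002]
wrist_force: [0.5, -0.1, -0.9]
finger_gap: 39.8
grip_force: 30.0
```

```bash
python3 -c "
from h import *
go(560,-301,36,1.472);print(ctrl.get_obs()['grip_force'])"; python3 chk.py | tail -3
```

```text
turn z 0.1 shift after turn [ 2.5  0.4 61.6] before [ 2.6  0.5 61.6] tilt 0.14 pos [ 562.5 -301.6   97.6] t 50.6 F [ 0.5 -0.1 -0.9] gap 39.8 q6 -2.14
29.98387098312378
ridge off/on rgb [[226, 220, 206], [94, 93, 89]]
tray ivory
36 px [405.3 224.9] area 79 rect [404.0, 226.4, 13.0, 10.0, 5.7] world [ 476.7 -304.9]
```

Call:
move_arm(
  moves=[
    [[0,0,0],[2,0.5,25],-1],
    [[0,0,0],[0,0,20],-1],
    [[0,0,0],[0,0,10],-1],
    [[0,0,0],[0,0,6],-1],
    [[0,0,0],[0,0,0],-1],
    [[0,0,0],[0,0,0],-1],
  ],
)

```text
t: 51.4
eef_pos: [560.0, -300.7, 35.9]
eef_rot: [0.153, 3.137, -0.001]
wrist_force: [-0.2, -1.0, -1.6]
finger_gap: 39.6
grip_force: 30.0
```

Call:
move_arm(
  moves=[
    [[0,0,0],[0,0,0],0.4],
    [[0,0,0],[0,0,0],0.4],
    [[0,0,0],[0,0,0],0.4],
    [[0,0,0],[0,0,0],0.4],
    [[0,0,0],[0,0,-15],0.4],
    [[0,0,0],[0,0,-40],0.4],
    [[0,0,0],[0,0,-50],0.4],
    [[0,0,0],[0,0,-30],0.4],
    [[0,0,0],[-9,36,0],-0.3],
    [[0,0,0],[-9,36,0],-0.3],
    [[0,0,0],[-9,36,0],-0.3],
    [[0,0,0],[-9,36,0],-0.3],
    [[0,0,0],[-9,36,0],-0.3],
    [[0,0,0],[0,30,0],-0.3],
    [[0,0,8],[0,0,0],-0.3],
    [[0,0,9],[0,0,0],-0.3],
    [[0,0,9],[0,0,0],-0.3],
    [[0,0,9],[0,0,0],-0.3],
    [[0,0,10],[0,0,0],-0.3],
    [[0,0,10],[0,0,0],-0.3],
  ],
)

```text
t: 53.9
eef_pos: [625.0, -95.8, 171.4]
eef_rot: [1.592, 2.707, 0.0]
wrist_force: [-0.1, -0.6, -0.2]
finger_gap: 32.5
grip_force: 0.0
```

```bash
python3 chk.py | tail -3;python3 -c "
from h import *
go(630.3,-91,112,1.472-.96)"
```

```text
36 px [402.5 199.9] area 21 rect [402.5, 199.9, 5.3, 3.4, 14.0] world [ 554.4 -299. ]
36 px [403.5 230. ] area 194 rect [403.5, 230.5, 19.0, 13.0, 90.0] world [ 461.  -298.7]
36 px [404.1 232.2] area 24 rect [404.0, 232.5, 3.0, 6.0, 90.0] world [ 454.1 -300.3]
turn z -0.6 shift after turn [ 1.6  6.9 59.4] before [ 1.8  6.9 59.4] tilt 0.07 pos [625.  -95.8 171.4] t 54.0 F [ 1.3  0.5 -0.6] gap 32.5 q6 -0.83
```

Both loggers show in the tray. Go down on the selector.

Call:
move_arm(
  moves=[
    [[0,0,4.5],[1.6,6.9,20],-0.3],
    [[0,0,0],[0,0,20],-0.3],
    [[0,0,0],[0,0,13],-0.3],
    [[0,0,0],[0,0,6],-0.3],
    [[0,0,0],[0,0,0],-0.3],
    [[0,0,0],[0,0,0],-1],
    [[0,0,0],[0,0,0],-1],
    [[0,0,0],[0,0,0],-1],
    [[0,0,0],[0,0,0],-1],
  ],
)

```text
t: 55.08
eef_pos: [630.6, -91.0, 111.5]
eef_rot: [1.689, 2.647, 0.001]
wrist_force: [1.3, 0.7, 0.8]
finger_gap: 12.1
grip_force: 30.0
```

```bash
python3 -c "
from h import *
go(630.3,-91,112,1.472);print(ctrl.get_obs()['grip_force'])"
```

```text
turn z -59.4 shift after turn [ 0.2 -0.1 -0.5] before [ 0.1 -0.2 -0.5] tilt 0.07 pos [630.6 -91.  111.5] t 55.1 F [1.3 0.7 0.8] gap 12.1 q6 -0.75
29.953086376190186
```

Call:
move_arm(
  moves=[
    [[0,0,-8],[0,0,0],-1],
    [[0,0,-8],[0,0,0],-1],
    [[0,0,-8],[0,0,0],-1],
    [[0,0,-8],[0,0,0],-1],
    [[0,0,-8],[0,0,0],-1],
    [[0,0,-8],[0,0,0],-1],
    [[0,0,-8],[0,0,0],-1],
    [[0,0,-2.5],[0,0,0],-1],
    [[0,0,0],[0,0,0],-1],
    [[0,0,0],[0,0,0],-0.6],
    [[0,0,0],[0,0,0],-0.3],
    [[0,0,0],[0,0,0],-0.3],
    [[0,0,0],[0,0,-20],-0.3],
    [[0,0,0],[0,0,-40],-0.3],
    [[0,0,0],[0,0,-30],-0.3],
    [[0,0,0],[36,12,0],-0.3],
    [[0,0,0],[36,12,0],-0.3],
    [[0,0,0],[36,12,0],-0.3],
    [[0,0,0],[36,12,0],-0.3],
    [[0,0,0],[36,12,0],-0.3],
  ],
)

```text
t: 57.58
eef_pos: [456.8, -10.2, 201.1]
eef_rot: [-0.181, -3.136, -0.0]
wrist_force: [-0.1, -0.8, 0.3]
finger_gap: 32.6
grip_force: 0.0
```

Call:
move_arm(
  moves=[
    [[0,0,0],[0,38,0],-0.3],
    [[0,0,0],[0,38,0],-0.3],
    [[0,0,0],[0,38,0],-0.3],
    [[0,0,0],[0,38,0],-0.3],
    [[0,0,0],[0,38,0],-0.3],
    [[0,0,0],[0,0,0],-0.3],
    [[0,0,0],[0,0,0],-0.3],
  ],
)

```text
t: 58.45
eef_pos: [479.6, 177.6, 201.0]
eef_rot: [-0.18, -3.136, 0.001]
wrist_force: [-0.0, -0.3, -0.8]
finger_gap: 32.9
grip_force: 0.0
```

```bash
python3 -c "
from h import *
look('top','t8',270,150,165,115,4.8)"; python3 chk.py
```

```text
label/green
ridge off/on rgb [[222, 215, 201], [92, 91, 86]]
tray ivory
36 px [402.3 197.9] area 197 rect [402.5, 198.5, 19.0, 13.0, 90.0] world [ 560.6 -298.7]
36 px [402.5 199.9] area 21 rect [402.5, 199.9, 5.3, 3.4, 14.0] world [ 554.4 -299. ]
36 px [403.5 229.9] area 190 rect [403.5, 230.5, 19.0, 13.0, 90.0] world [ 461.5 -298.8]
36 px [404.  232.3] area 23 rect [404.0, 232.5, 3.0, 6.0, 90.0] world [ 454. -300.]
```

View pics/t8.png

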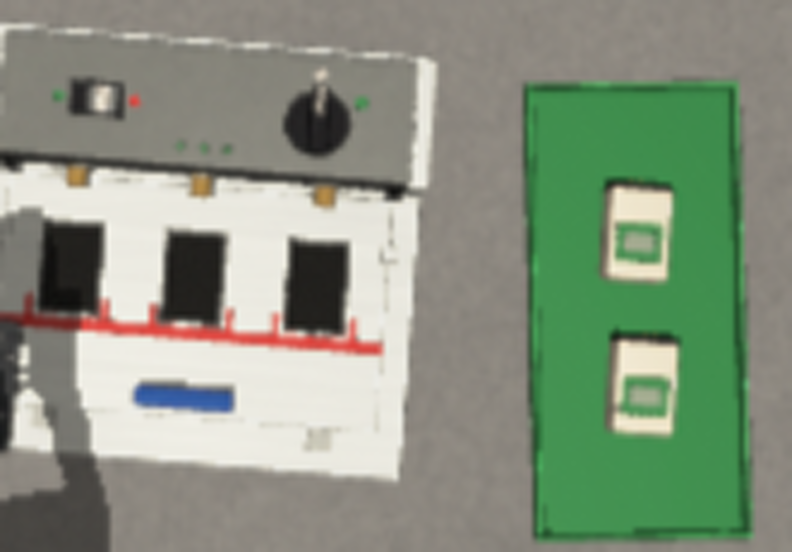

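The final picture shows both loggers flat in the tray at crop (638,232) and (643,385). The pointer is on the white dot (320,80), the switch is on red, the carriage is out and the arm is clear.

```bash
python3 -c "
from cell import ctrl
print(ctrl.job_done())"
```

```text
the job is handed in; nothing more can be done
None
```

I handed the job in at about 58 s; both loggers were tested and now lie flat in the green tray, the power is off, the selector is on white and the carriage is out, but no verdict came back.

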